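# Fill the gaps in the boxed-soap display rack and clamp it

### The job

Slot every carton standing loose on the counter upright into its proper place in the display rack, so that the row runs in order of height (and dot count) from the tallest at the end wall to the shortest at the sliding end stop; make room by sliding the stop back and pushing the neighbours apart, without lifting the cartons already there out of the rack or knocking them over. Then slide the end stop up until the whole row is packed snugly against the end wall with no gaps, and last of all press the stop's clamp lever fully down. Leave the soap, bottles, tin and bowl where they stand.

Things in the scene. Friction and masses are not known exactly. Their poses are not given: they have to be found in the camera images.
- c1_mid (a point): the carton with 1 dot, 60 mm tall, 54 mm wide along its x, 36 mm thick along its y, z up, upright; 82 g (up to a third more or less). Point: its centre, 30 mm above its underside. Closed rigid kraft carton, small dark dots on top, its weight low down (dense soap bar in the bottom); already in the rack
- c2_mid (a point): the carton with 2 dots, 66 mm tall, 54 mm wide along its x, 36 mm thick along its y, z up, upright; 90 g (up to a third more or less). Point: its centre, 33 mm above its underside. Closed rigid kraft carton, small dark dots on top, its weight low down (dense soap bar in the bottom); if present it starts standing upright on the counter in front of the rack (may be absent)
- c3_mid (a point): the carton with 3 dots, 72 mm tall, 54 mm wide along its x, 36 mm thick along its y, z up, upright; 98 g (up to a third more or less). Point: its centre, 36 mm above its underside. Closed rigid kraft carton, small dark dots on top, its weight low down (dense soap bar in the bottom); already in the rack
- c4_mid (a point): the carton with 4 dots, 78 mm tall, 54 mm wide along its x, 36 mm thick along its y, z up, upright; 106 g (up to a third more or less). Point: its centre, 39 mm above its underside. Closed rigid kraft carton, small dark dots on top, its weight low down (dense soap bar in the bottom); if present it starts standing upright on the counter in front of the rack (may be absent)
- c5_mid (a point): the carton with 5 dots, 84 mm tall, 54 mm wide along its x, 36 mm thick along its y, z up, upright; 114 g (up to a third more or less). Point: its centre, 42 mm above its underside. Closed rigid kraft carton, small dark dots on top, its weight low down (dense soap bar in the bottom); already in the rack
- c6_mid (a point): the carton with 6 dots, 90 mm tall, 54 mm wide along its x, 36 mm thick along its y, z up, upright; 122 g (up to a third more or less). Point: its centre, 45 mm above its underside. Closed rigid kraft carton, small dark dots on top, its weight low down (dense soap bar in the bottom); if present it starts standing upright on the counter in front of the rack (may be absent)
- c7_mid (a point): the carton with 7 dots, 96 mm tall, 54 mm wide along its x, 36 mm thick along its y, z up, upright; 131 g (up to a third more or less). Point: its centre, 48 mm above its underside. Closed rigid kraft carton, small dark dots on top, its weight low down (dense soap bar in the bottom); already in the rack
- c8_mid (a point): the carton with 8 dots, 102 mm tall, 54 mm wide along its x, 36 mm thick along its y, z up, upright; 139 g (up to a third more or less). Point: its centre, 51 mm above its underside. Closed rigid kraft carton, small dark dots on top, its weight low down (dense soap bar in the bottom); if present it starts standing upright on the counter in front of the rack (may be absent)
- c9_mid (a point): the carton with 9 dots, 108 mm tall, 54 mm wide along its x, 36 mm thick along its y, z up, upright; 147 g (up to a third more or less). Point: its centre, 54 mm above its underside. Closed rigid kraft carton, small dark dots on top, its weight low down (dense soap bar in the bottom); already in the rack
- rack: fixed wooden channel along its y, from y = -270 to +200 mm, 70 mm wide along x; origin on its centre line at counter height, z up. Floor 8 mm and both side lips 16 mm above the counter, 58 mm between lips. End wall 100 mm tall at its +y end, inner face at y = +190 mm. Cartons stand side by side along y, 54 mm width across: tallest (9 dots) at the wall, down to the shortest (1 dot) by the end stop
- stop_mid (a point): centre of the sliding end stop, an upright wooden block 54 mm along rack x, 24 mm along rack y, from 8 to 90 mm above the counter; this point 49 mm above the counter. It can be gripped front and back like a carton; it faces the shortest carton and slides along the rack with about 2.5 N of friction
- stop_face (a point): centre of the stop's face towards the cartons, 12 mm to +y of stop_mid in the rack's frame
- stop (a joint): how far the end stop is slid out, m: 0 to 0.20, growing as it moves along the rack's -y, away from the end wall; its carton-side face lies at rack y = 5 mm minus the value
- lever_tip (a point): black crossbar, 16 mm thick, at the end of the clamp lever (80 mm long, 18 mm wide), hinged on the stop's side away from the cartons, 24 mm to -y of the stop's centre and 46 mm above the counter. Released, it points away from the row and up at 45 degrees; it is pressed down from above until level
- lever (a joint): clamp lever angle, rad: 0 released (45 degrees up), 0.80 at its lower end stop (level, clamped). It stays where it is left (friction 0.08 N m); about 2 N at the tip moves it
- oil_a: amber oil bottle, 42 mm across, 115 mm tall, origin at the centre of its underside; a bystander, to be left where it stands
- oil_b: another amber oil bottle, 42 mm across, 115 mm tall, origin at the centre of its underside; a bystander, to be left where it stands
- tin: round metal tin, 76 mm across, 75 mm tall, origin at the centre of its underside; a bystander, to be left where it stands
- bowl: copper bowl, 110 mm across, 45 mm tall, origin at the centre of its underside; a bystander, to be left where it stands
- soap: bare cake of soap, 44 x 44 x 30 mm tall, origin at the centre of its underside; a bystander, to be left where it stands

How it is judged:
By the outcome, as a careful person would: the job done as asked, in the order asked, and still so for the second after the job is handed in, with the robot touching nothing.
Of c2, c4, c6, c8 only 2 to 4 are there at a start; the rules pass over those that are not, and their reading is None.
At some moment in a run one of c2, c4, c6, c8 may be knocked a few centimetres aside while the robot is not near it.
It also fails if it takes over 210 s, if anything falls off the work surface, if the arm or the gripper's body presses on something with over 40 N, if the wrist force passes 120 N, or if a joint passes its speed limit or range.

### The arm

A 6-joint arm with a two-finger parallel gripper is mounted at the origin on the work surface. World frame = base frame: x ahead of the robot, y to its left, z up, the work surface at z = 0. Lengths are in mm, angles in degrees, forces in N, time in s.
With the tool pointing down it reaches from about 300 to 850 mm from the base axis. Payload 4.2 kg.
Tool frame: the origin (TCP) lies at the very end of the fingers, on their centre line; the grasp point (between the pads) lies env.grip_point_offset behind it (env.grip_point_offset is the distance from the TCP to the grasp point, in mm); z points along the fingers, y is the direction in which the jaws open and shut (so a half turn about z gives the same grasp; the last joint's range is limited). The gripper opens to 91 mm and grips with 3 to 60 N. Pads are 32 mm wide; open, the fingers measure 118 mm over their backs; the gripper's body (76 mm by 178 mm) begins 60 mm behind the grasp point.
Start: joints at [-1.146, 18.312, 89.639, -0, 72.044, -1.146], TCP at [575.016, 0, 213.976] pointing down, gripper open.
Joint ranges: [-177.97, 177.97], [-48.28, 115.42], [12.27, 149.76], [-77.06, 257.06], [2.81, 150.46], [-146.56, 146.56]. Speed limits (degrees/s): [147.25, 147.25, 180, 180, 180, 180].

### API

Orientations are given as [roll, pitch, yaw] about the fixed x, y, z axes, in that order (R = Rz(yaw) Ry(pitch) Rx(roll)).
In Python, from workcell import env, grab_frame, camera_params gives the robot as it stands. The module is installed in compiled form; this text tells all that it offers.
- The arm moves only by the shell command python3 -m creep 'ROWS' [OPENING] [FORCE]. ROWS is a JSON object of lists of equal length, an entry for each row: "offset": the shift along the tool's x, y, z in m, a list of three; "rotation": the turn, a rotation vector about the tool's x, y, z in degrees, a list of three. A call has 1 to 5 rows; each row shifts and turns the commanded pose from where the row before left it, along the tool's axes as they then stand; what a row does not reach is not made up. A row lasts 1/8 s, in which the tool goes at most 62.5 mm and 10.7 degrees, less where a joint would pass 70% of its speed; a pose out of reach is approached as far as the arm can. A call is refused whole if a number of a shift passes 0.0625 or a number of a turn 10.7, either way. A call with a gripper value outside its range is refused whole. OPENING is the closure, from 0 (fully open) to 1 (shut), set as the call begins (- or left out, the last holds). The fingers move at their own pace and stop on an object; FORCE is the grip in N (left out, the last holds). Time passes only in rows, so rows that do not move let the fingers close. It gives the time, the measured TCP pose, the force and the opening at its end, in the units of the state.
- env.state(): the state, without advancing time (a new reading comes with each control period).
- grab_frame(name): name is "scene" or "side" or "wrist"; returns the picture (480x640x3 uint8, red, green, blue); there is no depth.
- camera_params(name): a dict with "mtx" (3x3 intrinsics, pixels), "k1" (the pictures are not rectified: a ray, as slopes to the right and down, at radius r is drawn at 1 + k1 r^2 times it, then the intrinsics apply), "R" (3x3) and "t" (3): a world point X has camera coordinates R X + t. Camera axes: x right, y down, z forward; pixel columns grow to the right and rows downward; lengths in mm; the calibration is good to about 2 mm. A picture is of the moment at which its call begins: read the wrist's pose just before it. camera_params takes no time and is no camera call; for the wrist camera it gives the pose at the moment of the call.
- env.job_done(): hands the job in, once; it reports no verdict.
The state is a dict: "time_s": time; "qpos": joint angles; "qvel": joint speeds; "effort": joint torques, N m; "ee_pos": TCP position; "ee_rot": TCP orientation; "force": force on the tool from outside, world axes, zero at the start; "torque": the same for the moment, N m; "gripper_width": finger opening in mm.
Only numpy, scipy, OpenCV 4.12 (cv2) and the standard library are available. Lean on these libraries where they do the work, as an engineer would, in place of code of your own. Each camera call takes 0.05 s, during which the arm holds its last target.

## Working session

There is one attempt and no reset: what is moved stays moved. The work goes in short steps, Python scripts to look and compute and a shell command to move; the robot and the scene stay as the last step left them, time stands still between calls to the robot, and variables do not carry over. Pictures are saved under pics/ and viewed, and the job is handed in when it is done.

```bash
mkdir -p pics; python3 - <<'E'
from workcell import env, grab_frame, camera_params
import cv2
print(env.state(), env.grip_point_offset)
for n in ("scene","side","wrist"):
    p=camera_params(n); print(n,p)
    cv2.imwrite(f"pics/{n}0.png",grab_frame(n)[:,:,::-1])
E
```

```text
{'time_s': 0.0, 'qpos': array([-1.14639954e+00,  1.83508268e+01,  8.97058679e+01, -1.17371528e-03,
        7.20411003e+01, -1.14368187e+00]), 'qvel': array([-0.09478344, -0.11223104,  0.02397918, -0.03927864, -0.02468863,
       -0.01303743]), 'effort': array([-5.01459035e-04, -4.12465632e+01, -2.31973493e+01,  7.28826877e-02,
        4.58198413e-02, -1.41870069e-04]), 'ee_pos': array([ 5.74513075e+02, -8.88458079e-04,  2.13132064e+02]), 'ee_rot': array([-1.79902202e+02, -8.36271076e-04,  8.99976445e+01]), 'force': array([0.20074121, 0.83365129, 0.12742263]), 'torque': array([-0.00756996,  0.02978936,  0.0368534 ]), 'gripper_width': 91.39947823891306} 18.8
scene {'mtx': array([[450.52995839,   0.        , 315.00089165],
       [  0.        , 450.52995839, 240.40209319],
       [  0.        ,   0.        ,   1.        ]]), 'k1': -0.059774209295431924, 'R': array([[-0.46657184,  0.88447073, -0.00471682],
       [ 0.52086668,  0.27044725, -0.80966424],
       [-0.71484867, -0.38022337, -0.5868744 ]]), 't': array([ 271.43820009, -280.0604962 , 1529.58704487])}
side {'mtx': array([[561.65725375,   0.        , 317.72010914],
       [  0.        , 561.65725375, 239.30859249],
       [  0.        ,   0.        ,   1.        ]]), 'k1': 0.01941858016128218, 'R': array([[ 0.99085575, -0.13467926, -0.00814682],
       [-0.09004308, -0.61507792, -0.78330798],
       [ 0.10048441,  0.77687879, -0.62158043]]), 't': array([-589.16969506,  136.55259897, 1266.54599365])}
wrist {'mtx': array([[375.8616646 ,   0.        , 324.56229117],
       [  0.        , 375.8616646 , 246.19175455],
       [  0.        ,   0.        ,   1.        ]]), 'k1': -0.06991231856342031, 'R': array([[ 0.99999627,  0.00156378, -0.00224117],
       [ 0.00209825, -0.9647809 ,  0.26304641],
       [-0.00175089, -0.26305013, -0.96478058]]), 't': array([-573.81595188,  -31.00622737,  391.63036223])}
```

View pics/scene0.png

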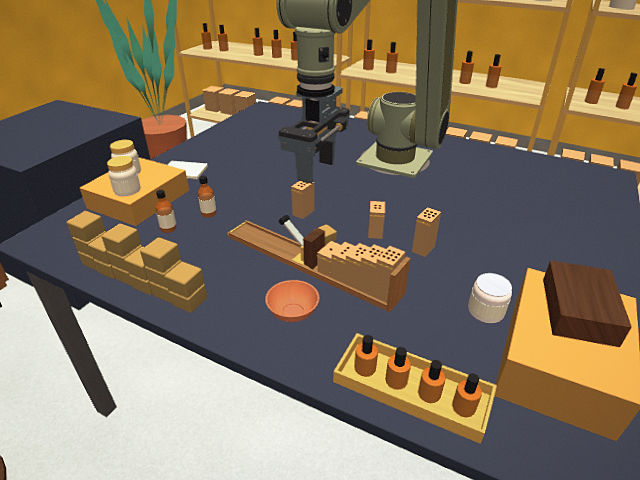

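View pics/side0.png

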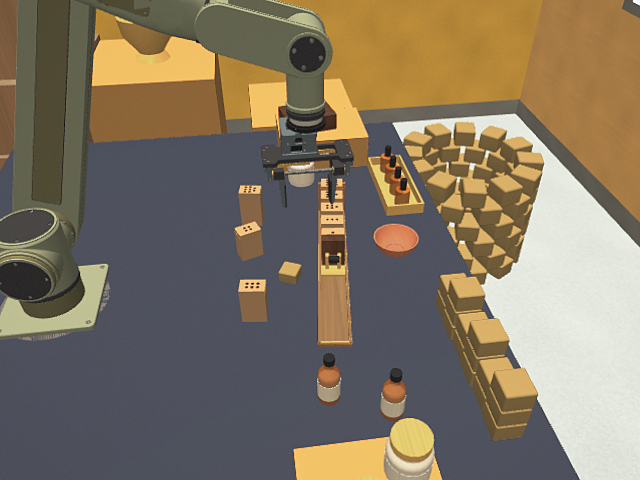

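View pics/wrist0.png

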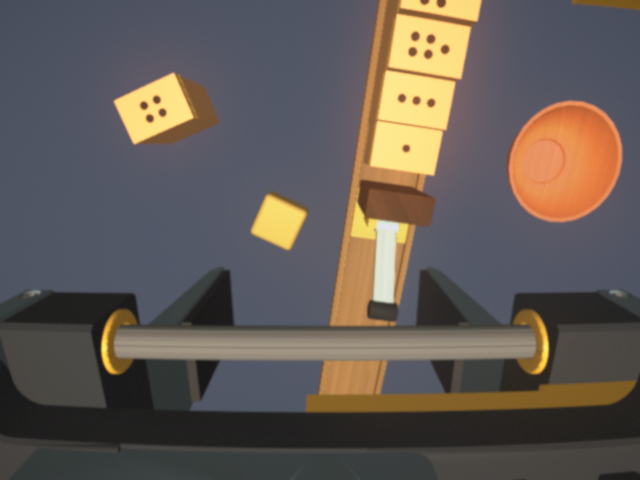

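```bash
cat > h.py <<'E'
from workcell import env, grab_frame, camera_params
import cv2, numpy as np, time
def ray(p,uv):
    K=np.array(p["mtx"]); 
    d=np.array([[ (uv[0]-K[0,2])/K[0,0], (uv[1]-K[1,2])/K[1,1]]])[0]
    x=d.copy()
    for _ in range(20): x=d/(1+p["k1"]*(x@x))
    R=np.array(p["R"]); return -R.T@np.array(p["t"]), R.T@np.array([x[0],x[1],1])
def at_z(p,uv,z):
    c,d=ray(p,uv); s=(z-c[2])/d[2]; return c+s*d
def proj(p,X):
    X=np.atleast_2d(X); c=X@np.array(p["R"]).T+np.array(p["t"]); s=c[:,:2]/c[:,2:]
    s=s*(1+p["k1"]*(s**2).sum(1,keepdims=True)); K=p["mtx"]
    return np.c_[s[:,0]*K[0,0]+K[0,2], s[:,1]*K[1,1]+K[1,2]]
def crop(src,out,x0,y0,x1,y1,w=800):
    im=cv2.imread(src)[y0:y1,x0:x1]; s=min(w/(x1-x0),600/(y1-y0)); cv2.imwrite(out,cv2.resize(im,None,fx=s,fy=s,interpolation=cv2.INTER_CUBIC)); print(s)
E
python3 - <<'E'
from h import *
crop("pics/side0.png","pics/side0z.png",220,160,380,350)
crop("pics/scene0.png","pics/scene0z.png",220,170,460,320)
E
```

```text
3.1578947368421053
3.3333333333333335
```

View pics/side0z.png

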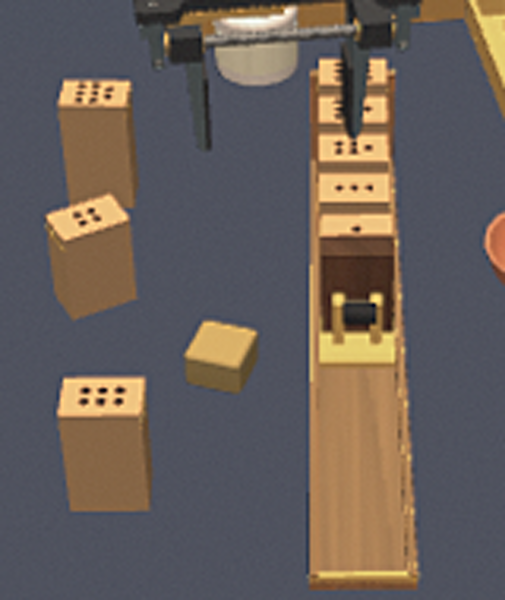

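View pics/scene0z.png

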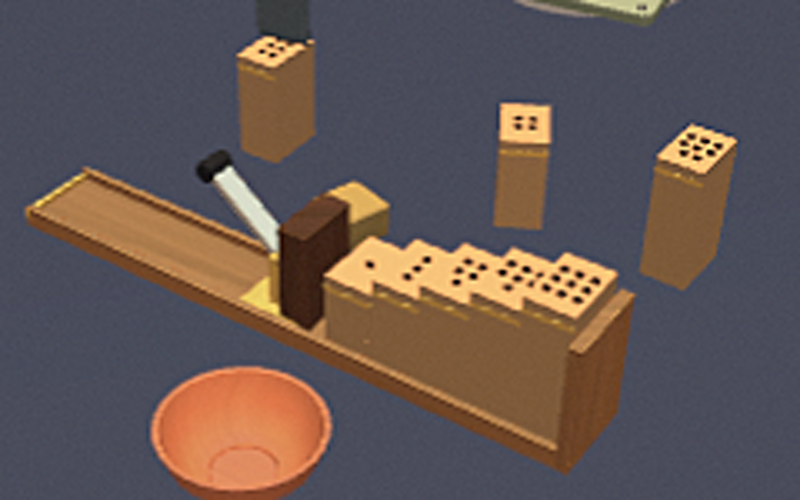

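```bash
cat >> h.py <<'E'
from scipy.optimize import least_squares
def fit(obs,x0):
    """obs: list of (camparams, local pts Nx3, uv Nx2); returns x,y,yaw(deg) , rms px"""
    def f(q):
        c,s=np.cos(np.radians(q[2])),np.sin(np.radians(q[2])); r=[]
        for p,L,uv in obs:
            L=np.array(L,float); W=np.c_[c*L[:,0]-s*L[:,1]+q[0], s*L[:,0]+c*L[:,1]+q[1], L[:,2]]
            r.append((proj(p,W)-np.array(uv)).ravel())
        return np.concatenate(r)
    o=least_squares(f,x0,loss="soft_l1"); return o.x, np.sqrt(np.mean(f(o.x)**2)), np.round(f(o.x),1)
def tops(h): return [(-27,18,h),(27,18,h),(27,-18,h),(-27,-18,h)]
E
python3 - <<'E'
from h import *
S=camera_params("side"); C=camera_params("scene")
sz=lambda l:[(a/3.158+220-.3,b/3.158+160-.3) for a,b in l]
cz=lambda l:[(a/3.333+220-.3,b/3.333+170-.3) for a,b in l]
r=fit([(C,[(35,-270,16),(-35,-270,16),(35,200,0),(35,200,100),(-35,200,100)],cz([(28,208),(88,170),(567,470),(570,353),(633,294)])),
 (S,[(-35,-270,16),(35,-270,16),(-35,-270,0),(35,-270,0)],sz([(310,575),(417,575),(310,587),(417,587)]))],[600,0,0]); print("rack",r)
for n,h,l in (("c8",102,[(62,80),(131,80),(131,107),(58,106)]),("c4",78,[(46,214),(112,195),(130,218),(58,243)]),("c6",90,[(62,377),(146,377),(146,416),(58,416)])):
    print(n,fit([(S,tops(h),sz(l))],[480,0,0]))
W=camera_params("wrist")
print("c4w",fit([(W,tops(78),[(114,100),(176,73),(195,115),(134,144)])],[480,0,0]))
for uv in [(406,148),(397,190)]: print(at_z(W,uv,68))
print("stop face top corners",at_z(W,(362,182),90),at_z(W,(434,195),90))
E
```

```text
rack (array([638.33617896,  44.89852707,  -8.23058948]), np.float64(1.0611627883596122), array([-1.1, -1.1, -0.3, -1.9, -0.8,  1.4,  3. , -0.1,  0.2, -0.3, -0.2,
       -0.9,  0.3, -0.9, -0.2,  0.5,  0.1,  0.6]))
c8 (array([452.9542763 , 233.11078712,  -6.69445569]), np.float64(0.5614698856504314), array([ 0.6,  0.5, -0.2,  0.1, -1.1, -0.6,  0.5,  0. ]))
c4 (array([439.0930525 , 100.23360332,  18.03710823]), np.float64(0.5629475055208347), array([-0.3,  0. , -0. ,  0. , -0.4,  0.8,  0.9, -0.9]))
c6 (array([ 442.79066551, -112.48871683,   -6.62558551]), np.float64(0.5513054021332334), array([ 0.7,  0.5, -0.2,  0. , -1.1, -0.5,  0.4,  0. ]))
c4w (array([439.83582042, 102.46939573,  20.76644473]), np.float64(1.064364779389125), array([ 1. ,  0.1, -0.9, -0.5, -0.7,  2.3,  0.8, -0.8]))
[640.87450352  71.37133249  68.        ]
[635.05689318  36.81924118  68.        ]
stop face top corners [603.20936848  45.49155222  90.        ] [660.42007092  35.6649987   90.        ]
```

```bash
cat >> h.py <<'E'
RX,RY,RA=638.3,44.9,-8.23
def rl(P):
    a=np.radians(RA); d=np.array(P[:2])-[RX,RY]; return np.round([d[0]*np.cos(a)+d[1]*np.sin(a), -d[0]*np.sin(a)+d[1]*np.cos(a)],1)
def rw(x,y):
    a=np.radians(RA); return np.array([RX+x*np.cos(a)-y*np.sin(a), RY+x*np.sin(a)+y*np.cos(a)])
def Rm(rpy):
    from scipy.spatial.transform import Rotation as Ro
    return Ro.from_euler("xyz",rpy,degrees=True)
def go(x,y,z,yaw):
    """total tool-axis shift after turning first; turn rotvec; z is TCP"""
    s=env.state(); Rc=Rm(s["ee_rot"]); T=Rm([180,0,yaw])
    rv=(Rc.inv()*T).as_rotvec(degrees=True)
    d=np.array([x,y,z])-s["ee_pos"]
    print("t",round(s["time_s"],2),"pos",np.round(s["ee_pos"],1),"rot",np.round(s["ee_rot"],1),"w",round(s["gripper_width"],1))
    print(" turn",np.round(rv,2)," shift in target axes",np.round(T.inv().apply(d),1)," in current axes",np.round(Rc.inv().apply(d),1))
E
python3 - <<'E'
from h import *
W=camera_params("wrist"); 
W=dict(W)
for uv,z in (((370,165),68),((438,175),68),((362,182),90),((434,195),90),((366,218),90),((432,225),90),((371,180),8)): print(uv,z,rl(at_z(W,uv,z)))
S=camera_params("side")
for uv,z in (((320,240),90),((393,240),90),((320,256),90),((393,256),90)): print(rl(at_z(S,(uv[0]/3.158+220-.3,uv[1]/3.158+160-.3),z)))
go(*rw(0,-12),160,81.8)
E
```

```text
(370, 165) 68 [-28.2   8.6]
(438, 175) 68 [29.7  9.1]
(362, 182) 90 [-34.8  -4.4]
(434, 195) 90 [23.2 -6. ]
(366, 218) 90 [-26.8 -32.1]
(432, 225) 90 [ 26.9 -29.9]
(371, 180) 8 [-17.3  -7.9]
[-28.7 -17.2]
[ 24.6 -17.3]
[-28.7 -35.9]
[ 24.1 -36. ]
t 0.15 pos [574.6  -0.  213.3] rot [-179.9   -0.    90. ] w 91.4
 turn [-0.08  0.    8.2 ]  shift in target axes [41.5 56.6 53.3]  in current axes [33.  62.  53.2]
```

```bash
python3 -m creep '{"offset":[[0,0.03,0],[0,0.025,0],[-0.02,0,0],[0,0,0]],"rotation":[[0,0,8.2],[0,0,0],[0,0,0],[0,0,0]]}' 0; python3 - <<'E'
from h import *
W=camera_params("wrist"); im=grab_frame("wrist"); cv2.imwrite("pics/w1.png",im[:,:,::-1]); print(env.state()["ee_pos"])
cv2.imwrite("pics/w1z.png",cv2.resize(im[60:300,220:540,::-1],None,fx=2.5,fy=2.5,interpolation=cv2.INTER_CUBIC))
np.save("w1.npy",np.array([0])); import pickle; pickle.dump(W,open("w1.pkl","wb"))
E
```

```text
time_s: 0.65
ee_pos: [625.9, -24.7, 213.5]
ee_rot: [-179.9, 0.0, 81.7]
force: [-0.2, -0.4, -1.1]
gripper_width: 91.1
[625.98565339 -24.00496925 213.79625187]
```

View pics/w1z.png

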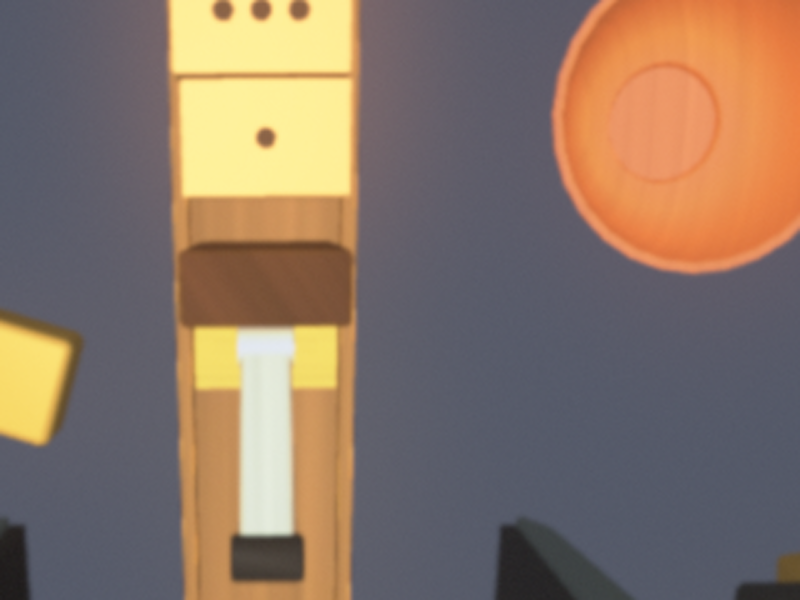

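```bash
python3 - <<'E'
from h import *
import pickle; W=pickle.load(open("w1.pkl","rb"))
f=lambda u,v:(u/2.5+220-.3,v/2.5+60-.3)
for u,v,z in ((183,258,90),(350,252,90),(183,326,90),(350,326,90),(180,195,68),(350,195,68),(180,78,68),(350,78,68),(169,30,16),(358,30,16),(185,580,16),(352,580,16),(175,75,80),(353,72,80)): print((u,v),rl(at_z(W,f(u,v),z)))
go(*rw(0,-25),60,81.8)
E
```

```text
(183, 258) [-27.2 -10.8]
(350, 252) [24.2 -8.9]
(183, 326) [-27.6 -31.7]
(350, 326) [ 24.7 -31.7]
(180, 195) [-29.6   8.4]
(350, 195) [25.8  8.4]
(180, 78) [-29.   44.7]
(350, 78) [25.1 44.7]
(169, 30) [-37.1  68.3]
(358, 30) [32.1 68.3]
(185, 580) [ -35.5 -147.2]
(352, 580) [  35.  -147.2]
(175, 75) [-29.5  44. ]
(353, 72) [24.9 44.9]
t 0.7 pos [626.  -24.  213.8] rot [-179.9   -0.    81.7] w 91.1
 turn [-0.06 -0.01 -0.08]  shift in target axes [ 45.    2.3 153.8]  in current axes [ 44.9   2.4 153.8]
```

```bash
sed -i 's/^RX,RY,RA=.*/RX,RY,RA=636.6,45.1,-7.7/' h.py; python3 -m creep '{"offset":[[0.05,0.001,0],[0,0,0.045],[0,0,0.045],[0,0,0.045],[0,0,0.027]],"rotation":[[0,0,-0.6],[0,0,0],[0,0,0],[0,0,0],[0,0,0]]}' 0; python3 -c "
from h import *; go(*rw(0,-20.5),50,82.3)"
```

```text
time_s: 1.32
ee_pos: [633.0, 26.3, 50.0]
ee_rot: [-179.8, 0.0, 82.4]
force: [-0.5, -1.0, -0.2]
gripper_width: 91.3
t 1.32 pos [633.   26.3  50. ] rot [-179.8    0.    82.4] w 91.3
 turn [-0.19  0.01  0.1 ]  shift in target axes [-1.4  1.  -0. ]  in current axes [-1.4  1.  -0. ]
```

Close on the stop and slide back.

```bash
python3 -m creep '{"offset":[[-0.001,0.001,0],[0,0,0],[0,0,0],[0,0,0],[0,0,0]],"rotation":[[0,0,0],[0,0,0],[0,0,0],[0,0,0],[0,0,0]]}' 1 25; python3 -m creep '{"offset":[[0,0,0],[-0.015,0,0],[-0.025,0,0],[-0.025,0,0],[-0.025,0,0]],"rotation":[[0,0,0],[0,0,0],[0,0,0],[0,0,0],[0,0,0]]}'; python3 -c "
from h import *; go(*rw(0,-205),50,82.3)"
```

```text
time_s: 1.95
ee_pos: [634.0, 25.2, 53.2]
ee_rot: [-179.8, -0.0, 82.4]
force: [-5.7, 0.9, 6.6]
gripper_width: 54.0
time_s: 2.58
ee_pos: [621.8, -63.3, 53.2]
ee_rot: [-179.8, -0.1, 82.3]
force: [-6.7, 5.8, 7.8]
gripper_width: 53.8
t 2.58 pos [621.8 -63.3  53.2] rot [-1.798e+02 -1.000e-01  8.230e+01] w 53.8
 turn [-0.23 -0.13  0.04]  shift in target axes [-95.6   0.2   3.2]  in current axes [-95.6   0.1   3. ]
```

```bash
python3 -m creep '{"offset":[[-0.025,0,0],[-0.025,0,0],[-0.025,0,0],[-0.013,0,0],[0,0,0]],"rotation":[[0,0,0],[0,0,0],[0,0,0],[0,0,0],[0,0,0]]}'; python3 -m creep '{"offset":[[0,0,0],[0,0,0],[0,0,0],[0,0,-0.045],[0,0,-0.05]],"rotation":[[0,0,0],[0,0,0],[0,0,0],[0,0,0],[0,0,0]]}' 0;  python3 -c "
from h import *; go(*rw(0,130),140,82.3)"
```

```text
time_s: 3.2
ee_pos: [609.4, -152.6, 53.2]
ee_rot: [-179.7, 0.0, 82.4]
force: [-9.5, -1.8, 7.4]
gripper_width: 53.8
time_s: 3.82
ee_pos: [612.0, -151.2, 147.1]
ee_rot: [-179.9, -0.0, 82.4]
force: [1.5, 0.7, 0.8]
gripper_width: 91.4
t 3.83 pos [ 612.  -151.2  147.1] rot [-179.9   -0.    82.4] w 91.4
 turn [-0.12 -0.02  0.12]  shift in target axes [327.9  -2.    7.1]  in current axes [327.9  -1.3   7.2]
```

```bash
python3 -m creep '{"offset":[[0.04,0,-0.02],[0.055,-0.001,-0.02],[0.055,-0.001,-0.02],[0.055,0,0],[0.04,0,0]],"rotation":[[0,0,0],[0,0,0],[0,0,0],[0,0,0],[0,0,0]]}'; cat >> h.py <<'E'
import pickle
def wz(name,x0=160,y0=0,x1=560,y1=300,cam="wrist"):
    W=camera_params(cam); im=grab_frame(cam); pickle.dump(W,open(name+".pkl","wb"))
    s=min(800/(x1-x0),600/(y1-y0)); cv2.imwrite("pics/"+name+".png",cv2.resize(im[y0:y1,x0:x1,::-1],None,fx=s,fy=s,interpolation=cv2.INTER_CUBIC)); print("scale",s)
    pickle.dump((W,x0,y0,s),open(name+".pkl","wb"))
def pz(name,u,v,z):
    W,x0,y0,s=pickle.load(open(name+".pkl","rb")); return at_z(W,(u/s+x0-.3,v/s+y0-.3),z)
E
python3 -c "
from h import *; wz('w2'); go(*rw(0,135),55,82.3)"
```

```text
time_s: 4.45
ee_pos: [643.0, 94.2, 207.4]
ee_rot: [179.9, -0.0, 82.5]
force: [1.0, 0.3, -0.5]
gripper_width: 91.3
scale 2.0
t 4.5 pos [643.4  99.  206.9] rot [180.   -0.3  82.6] w 91.2
 turn [ 0.04 -0.28  0.35]  shift in target axes [ 80.7   0.4 151.9]  in current axes [ 79.9   0.8 152.3]
```

View pics/w2.png

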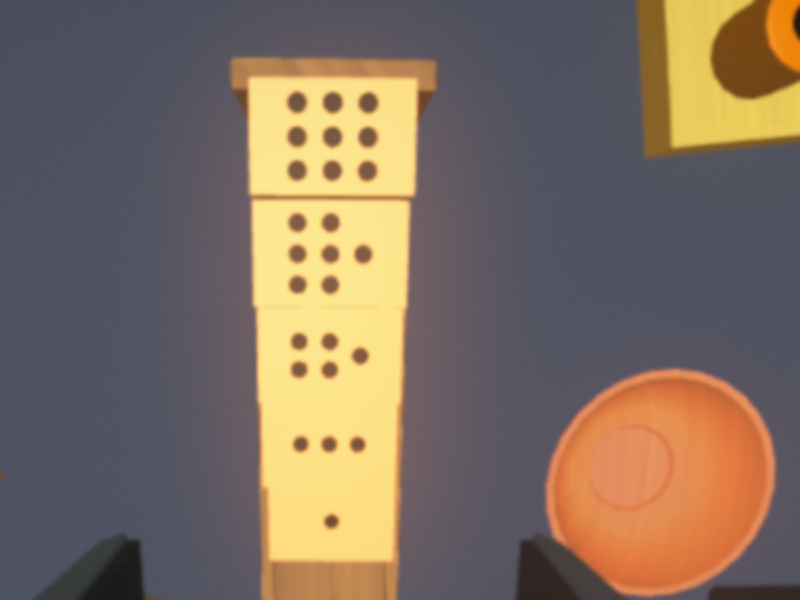

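```bash
python3 -c "
from h import *
for u,v,z in ((252,199,104),(411,199,104),(255,307,104),(407,307,104),(249,78,116),(418,78,116),(249,195,116),(416,195,116),(233,60,100),(436,60,100)): print((u,v),rl(pz('w2',u,v,z)))
go(*rw(0,134.5),55,82.3)"
```

```text
(252, 199) [-27.8 153.9]
(411, 199) [ 27.2 154.2]
(255, 307) [-27.4 117.2]
(407, 307) [ 26.9 117.5]
(249, 78) [-27. 190.]
(418, 78) [ 27.3 190.3]
(249, 195) [-27.6 153.9]
(416, 195) [ 27.6 154.1]
(233, 60) [-34.  199.9]
(436, 60) [ 35.  200.3]
t 4.5 pos [643.4  99.  206.9] rot [180.   -0.3  82.6] w 91.2
 turn [ 0.04 -0.28  0.35]  shift in target axes [ 80.2   0.4 151.9]  in current axes [ 79.4   0.8 152.3]
```

```bash
python3 -m creep '{"offset":[[0.04,0,0],[0.036,0,0],[0,0,0],[0,0,0.05],[0,0,0.05]],"rotation":[[0,0,0.3],[0,0,0],[0,0,0],[0,0,0],[0,0,0]]}'; python3 -c "
from h import *
go(*rw(0,135.7),55,82.3)"
```

```text
time_s: 5.12
ee_pos: [653.4, 166.0, 106.5]
ee_rot: [179.9, -0.0, 82.1]
force: [0.3, -0.0, -0.8]
gripper_width: 90.7
t 5.12 pos [653.4 166.  106.5] rot [179.9  -0.   82.1] w 90.7
 turn [ 0.12 -0.01 -0.21]  shift in target axes [13.6 -0.4 51.5]  in current axes [13.6 -0.6 51.5]
```

```bash
python3 -m creep '{"offset":[[0.0135,0,0],[0,0,0.02],[0,0,0.03],[0,0,0],[0,0,0]],"rotation":[[0,0,0],[0,0,0],[0,0,0],[0,0,0],[0,0,0]]}'; python3 -c "
from h import *
go(*rw(0,135.7),55,82.3)"
```

```text
time_s: 5.75
ee_pos: [656.5, 180.8, 59.5]
ee_rot: [179.8, -0.1, 82.1]
force: [-0.1, 0.1, 0.7]
gripper_width: 91.3
t 5.75 pos [656.5 180.8  59.5] rot [ 1.798e+02 -1.000e-01  8.210e+01] w 91.3
 turn [ 0.22 -0.09 -0.2 ]  shift in target axes [-1.4 -1.6  4.5]  in current axes [-1.4 -1.6  4.5]
```

```bash
python3 -m creep '{"offset":[[-0.001,-0.0015,0.004],[0,0,0],[0,0,0],[0,0,0],[0,0,0]],"rotation":[[0,0,0],[0,0,0],[0,0,0],[0,0,0],[0,0,0]]}' 1 10;python3 -m creep '{"offset":[[0,0,0],[-0.008,0,0],[-0.014,0,0],[-0.014,0,0],[-0.012,0,0]],"rotation":[[0,0,0],[0,0,0],[0,0,0],[0,0,0],[0,0,0]]}'; python3 -c "
from h import *
go(*rw(0,88),55,82.3)"
```

```text
time_s: 6.38
ee_pos: [653.6, 179.4, 53.2]
ee_rot: [180.0, -0.0, 82.1]
force: [0.2, -0.0, 0.9]
gripper_width: 53.9
time_s: 7.0
ee_pos: [646.6, 130.9, 53.2]
ee_rot: [180.0, -0.0, 82.1]
force: [0.6, 3.5, 2.6]
gripper_width: 53.7
t 7.0 pos [646.6 130.9  53.2] rot [180.   -0.   82.1] w 53.7
 turn [ 0.02 -0.03 -0.24]  shift in target axes [ 1.6  1.6 -1.8]  in current axes [ 1.6  1.6 -1.8]
```

```bash
python3 -m creep '{"offset":[[0,0,0],[0,0,0],[0,0,-0.04],[0,0,-0.05],[0,0,-0.05]],"rotation":[[0,0,0],[0,0,0],[0,0,0],[0,0,0],[0,0,0]]}' 0;python3 -m creep '{"offset":[[0.01,-0.05,0],[0.01,-0.05,0],[0,-0.05,0],[0,-0.035,0],[0,0,0]],"rotation":[[0,0,0],[0,0,0],[0,0,0],[0,0,0],[0,0,0]]}'; python3 -c "
from h import *
wz('w3',0,0,640,300)
go(453,233,51,83.3)"
```

```text
time_s: 7.62
ee_pos: [646.2, 131.7, 193.8]
ee_rot: [-179.9, 0.1, 82.1]
force: [1.0, -0.5, 0.1]
gripper_width: 91.4
time_s: 8.25
ee_pos: [463.7, 177.1, 193.1]
ee_rot: [-179.9, 0.1, 82.2]
force: [0.1, -0.1, -0.0]
gripper_width: 90.8
scale 1.25
t 8.3 pos [465.6 177.2 193.2] rot [180.    0.   82.2] w 90.8
 turn [ 0.05  0.02 -1.12]  shift in target axes [ 54.  -19.  142.2]  in current axes [ 53.6 -20.2 142.2]
```

View pics/w3.png

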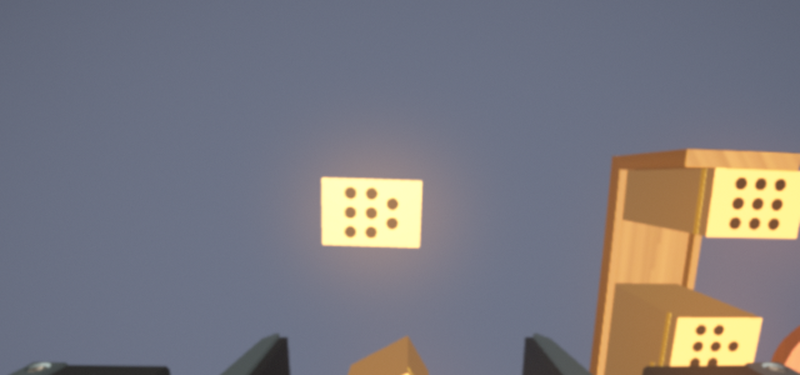

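```bash
cat >> h.py <<'E'
def fc(name,h,l,base=0):
    W,x0,y0,s=pickle.load(open(name+".pkl","rb")); uv=[(u/s+x0-.3,v/s+y0-.3) for u,v in l]
    q,e,r=fit([(W,tops(h+base),uv)],[500,0,0]); print("fit",np.round(q,1),round(e,2),"rack-local",rl(q)); return q
E
python3 -c "
from h import *
q=fc('w3',102,[(321,177),(422,180),(421,248),(321,246)])
go(q[0],q[1],51,90+q[2])"
```

```text
fit [451.9 235.7  -9.2] 1.06 rack-local [-208.6  164.1]
t 8.3 pos [465.6 177.2 193.2] rot [180.    0.   82.2] w 90.8
 turn [0.05 0.02 1.38]  shift in target axes [ 55.6 -22.9 142.2]  in current axes [ 56.2 -21.7 142.2]
```

```bash
python3 -m creep '{"offset":[[0.035,-0.0215,0],[0.02,0,0.02],[0,0,0.03],[0,0,0],[0,0,0]],"rotation":[[0,0,1.2],[0,0,0],[0,0,0],[0,0,0],[0,0,0]]}'; python3 -c "
from h import *
go(451.9,235.2,51,81)"
```

```text
time_s: 8.93
ee_pos: [454.1, 234.6, 143.6]
ee_rot: [179.9, -0.0, 80.9]
force: [0.5, -0.4, 0.4]
gripper_width: 91.0
t 8.93 pos [454.1 234.6 143.6] rot [179.9  -0.   80.9] w 91.0
 turn [ 0.07 -0.03 -0.13]  shift in target axes [ 0.3 -2.3 92.6]  in current axes [ 0.2 -2.4 92.6]
```

```bash
python3 -m creep '{"offset":[[0,-0.002,0.03],[0,0,0.03],[0,0,0.03],[0,0,0],[0,0,0]],"rotation":[[0,0,0],[0,0,0],[0,0,0],[0,0,0],[0,0,0]]}';  python3 -m creep '{"offset":[[0,0,0],[0,0,0],[0,0,0],[0,0,0],[0,0,0]],"rotation":[[0,0,0],[0,0,0],[0,0,0],[0,0,0],[0,0,0]]}' 1 15; python3 -c "
from h import *
go(451.9,235.2,51,81)"
```

```text
time_s: 9.55
ee_pos: [452.4, 235.3, 54.6]
ee_rot: [179.8, -0.1, 80.9]
force: [0.5, 0.1, -0.3]
gripper_width: 91.6
time_s: 10.18
ee_pos: [451.1, 234.9, 53.2]
ee_rot: [180.0, -0.0, 80.9]
force: [1.1, -0.7, 1.1]
gripper_width: 53.6
t 10.18 pos [451.1 234.9  53.2] rot [180.   -0.   80.9] w 53.6
 turn [ 0.04 -0.02 -0.1 ]  shift in target axes [0.4 0.7 2.2]  in current axes [0.4 0.7 2.2]
```

```bash
python3 -m creep '{"offset":[[0,0,-0.02],[0,0,-0.04],[0,0,-0.04],[0,0,-0.04],[0,0,0]],"rotation":[[0,0,0],[0,0,0],[0,0,0],[0,0,0],[0,0,0]]}'; python3 -c "
from h import *
go(*rw(0,129.5),193,82.3)"
```

```text
time_s: 10.8
ee_pos: [452.4, 235.6, 195.6]
ee_rot: [179.7, -0.2, 80.9]
force: [0.2, -0.0, -1.7]
gripper_width: 54.0
t 10.8 pos [452.4 235.6 195.6] rot [179.7  -0.2  80.9] w 54.0
 turn [ 0.3  -0.21 -1.4 ]  shift in target axes [-34.6 208.1   2.6]  in current axes [-29.5 208.8   3.6]
```

```bash
python3 -m creep '{"offset":[[-0.01,0.04,0],[-0.014,0.05,0],[-0.01,0.05,0],[0,0.045,0],[0,0.023,0]],"rotation":[[0,0,-1.4],[0,0,0],[0,0,0],[0,0,0],[0,0,0]]}'; python3 -m creep '{"offset":[[0,0,0],[0,0,0]],"rotation":[[0,0,0],[0,0,0]]}'; python3 -c "
from h import *
go(*rw(0,129.5),193,82.3)"
```

```text
time_s: 11.42
ee_pos: [653.1, 171.2, 189.7]
ee_rot: [-179.8, 0.1, 82.2]
force: [-0.6, -0.3, -1.6]
gripper_width: 53.8
time_s: 11.68
ee_pos: [650.5, 172.3, 191.4]
ee_rot: [-179.8, 0.1, 82.3]
force: [-0.4, 0.2, -1.3]
gripper_width: 53.9
t 11.68 pos [650.5 172.3 191.4] rot [-1.798e+02  1.000e-01  8.230e+01] w 53.9
 turn [-0.2   0.07  0.01]  shift in target axes [ 1.6  3.2 -1.6]  in current axes [ 1.6  3.2 -1.6]
```

```bash
python3 -m creep '{"offset":[[0.001,0.003,0],[0,0,0.02],[0,0,0.03],[0,0,0.03],[0,0,0.03]],"rotation":[[0,0,0],[0,0,0],[0,0,0],[0,0,0],[0,0,0]]}'; python3 -m creep '{"offset":[[0,0,0]],"rotation":[[0,0,0]]}'; python3 -c "
from h import *
wz('s4',220,160,380,350,cam='side')
go(*rw(0,129.5),61,82.3)"
```

```text
time_s: 12.3
ee_pos: [654.6, 173.3, 82.6]
ee_rot: [180.0, -0.0, 82.3]
force: [1.1, -0.1, -2.3]
gripper_width: 54.0
time_s: 12.42
ee_pos: [652.8, 172.8, 80.8]
ee_rot: [-179.7, 0.1, 82.3]
force: [-0.3, 0.3, -0.8]
gripper_width: 53.9
scale 3.1578947368421053
t 12.47 pos [654.4 173.1  82.8] rot [-179.9    0.    82.3] w 53.9
 turn [-0.08  0.03  0.03]  shift in target axes [ 0.3 -0.4 21.8]  in current axes [ 0.3 -0.4 21.8]
```

View pics/s4.png

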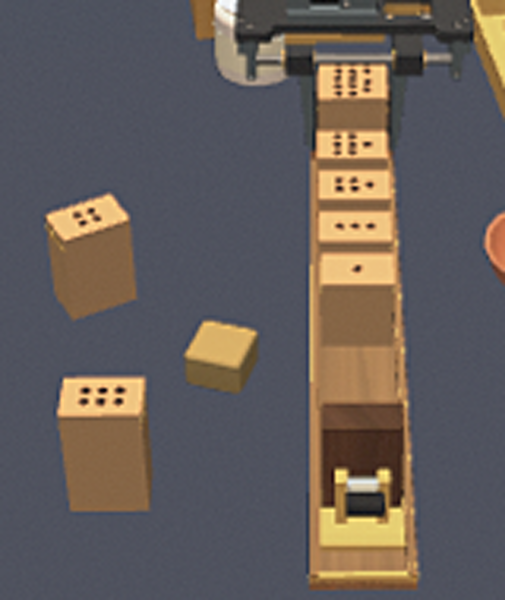

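```bash
python3 -m creep '{"offset":[[0,0,0.008],[0,0,0.008],[0,0,0.005],[0,0,0],[0,0,0]],"rotation":[[0,0,0],[0,0,0],[0,0,0],[0,0,0],[0,0,0]]}'; python3 -c "
from h import *
go(*rw(0,129.5),61,82.3)"
```

```text
time_s: 13.1
ee_pos: [655.3, 172.9, 62.1]
ee_rot: [180.0, -0.0, 82.3]
force: [-0.4, 1.0, -2.0]
gripper_width: 53.6
t 13.1 pos [655.3 172.9  62.1] rot [180.   -0.   82.3] w 53.6
 turn [ 0.02 -0.01 -0.  ]  shift in target axes [ 0.3 -1.4  1.1]  in current axes [ 0.3 -1.4  1.1]
```

```bash
python3 -m creep '{"offset":[[0,-0.001,0.001],[0,0,0],[0,0,0],[0,0,0]],"rotation":[[0,0,0],[0,0,0],[0,0,0],[0,0,0]]}'; python3 -m creep '{"offset":[[0,0,0],[0,0,0],[0,0,-0.02],[0,0,-0.05],[0,0,-0.05]],"rotation":[[0,0,0],[0,0,0],[0,0,0],[0,0,0],[0,0,0]]}' 0; python3 -c "
from h import *
go(*rw(0,0),185,82.3)"
```

```text
time_s: 13.6
ee_pos: [654.3, 173.1, 61.2]
ee_rot: [180.0, -0.0, 82.3]
force: [0.4, 0.0, -0.3]
gripper_width: 54.0
time_s: 14.22
ee_pos: [653.9, 173.0, 181.9]
ee_rot: [-180.0, 0.0, 82.3]
force: [0.6, 0.0, -0.3]
gripper_width: 91.0
t 14.22 pos [653.9 173.  181.9] rot [-180.     0.    82.3] w 91.0
 turn [-0.05  0.02  0.  ]  shift in target axes [-129.1   -0.    -3.1]  in current axes [-129.1   -0.    -3.1]
```

```bash
python3 -m creep '{"offset":[[-0.03,0,0],[-0.045,0,0],[-0.04,0,0],[-0.02,0,0],[0,0,0]],"rotation":[[0,0,0],[0,0,0],[0,0,0],[0,0,0],[0,0,0]]}'; python3 -c "
from h import *
wz('w5')
go(*rw(0,50.7),50,82.3)"
```

```text
time_s: 14.85
ee_pos: [636.1, 38.6, 181.1]
ee_rot: [180.0, -0.0, 82.2]
force: [-0.3, -0.2, 0.1]
gripper_width: 91.2
scale 2.0
t 14.9 pos [636.3  39.7 181. ] rot [ 1.80e+02 -1.00e-01  8.23e+01] w 91.5
 turn [ 0.02 -0.06 -0.04]  shift in target axes [ 56.1  -0.4 131. ]  in current axes [ 56.   -0.5 131.1]
```

View pics/w5.png

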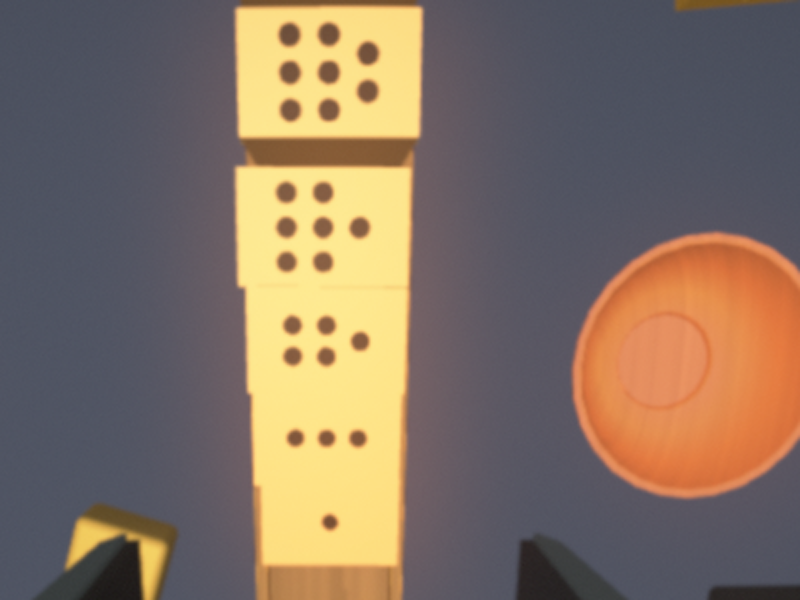

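```bash
python3 -c "
from h import *
q=fc('w5',84,[(247,287),(409,287),(405,393),(248,393)],8)
fc('w5',96,[(236,167),(412,167),(409,287),(238,287)],8)
fc('w5',102,[(236,7),(423,7),(420,137),(238,137)],8)
go(*rw(0,rl(q)[1]),48,82.3)"
```

```text
fit [642.7  95.1  -8. ] 0.37 rack-local [-0.7 50.3]
fit [646.5 131.   -7.8] 0.51 rack-local [-1.7 86.4]
fit [654.1 174.4  -7.8] 0.48 rack-local [1.000e-01 1.305e+02]
t 14.9 pos [636.3  39.7 181. ] rot [ 1.80e+02 -1.00e-01  8.23e+01] w 91.5
 turn [ 0.02 -0.06 -0.04]  shift in target axes [ 55.7  -0.4 133. ]  in current axes [ 55.6  -0.5 133.1]
```

```bash
python3 -m creep '{"offset":[[0.03,0,0],[0.0255,0,0],[0,0,0.04],[0,0,0.05],[0,0,0.04]],"rotation":[[0,0,0],[0,0,0],[0,0,0],[0,0,0],[0,0,0]]}'; python3 -m creep '{"offset":[[0,0,0]],"rotation":[[0,0,0]]}';python3 -c "
from h import *
go(*rw(-0.7,50.3),48,82.3)"
```

```text
time_s: 15.52
ee_pos: [643.1, 96.4, 49.0]
ee_rot: [-179.9, -0.0, 82.4]
force: [0.6, -0.0, 0.4]
gripper_width: 91.0
time_s: 15.65
ee_pos: [641.0, 95.7, 47.6]
ee_rot: [-179.6, 0.1, 82.4]
force: [0.2, -1.7, -0.7]
gripper_width: 91.0
t 15.65 pos [641.   95.7  47.6] rot [-1.796e+02  1.000e-01  8.240e+01] w 91.0
 turn [-0.42  0.09  0.1 ]  shift in target axes [-0.4  1.7 -0.4]  in current axes [-0.4  1.7 -0.5]
```

```bash
python3 -m creep '{"offset":[[0,0,0],[0,0,0],[0,0,0],[0,0,0],[0,0,0]],"rotation":[[0,0,0],[0,0,0],[0,0,0],[0,0,0],[0,0,0]]}' 1 10;python3 -m creep '{"offset":[[0,0,0],[-0.008,0,0],[-0.014,0,0],[-0.014,0,0],[-0.012,0,0]],"rotation":[[0,0,0],[0,0,0],[0,0,0],[0,0,0],[0,0,0]]}'; python3 -m creep '{"offset":[[0,0,0],[0,0,0],[0,0,-0.04],[0,0,-0.05],[0,0,-0.05]],"rotation":[[0,0,0],[0,0,0],[0,0,0],[0,0,0],[0,0,0]]}' 0;python3 -c "
from h import *
go(443,-180,190,82.3)"
```

```text
time_s: 16.27
ee_pos: [643.5, 94.3, 51.8]
ee_rot: [180.0, -0.0, 82.3]
force: [-1.5, 0.5, 4.7]
gripper_width: 53.9
time_s: 16.9
ee_pos: [638.2, 46.6, 51.9]
ee_rot: [179.8, -0.1, 82.2]
force: [1.2, 5.4, 4.5]
gripper_width: 54.0
time_s: 17.52
ee_pos: [636.5, 46.6, 191.5]
ee_rot: [-179.9, 0.1, 82.3]
force: [1.2, 0.0, 0.5]
gripper_width: 91.4
t 17.52 pos [636.5  46.6 191.5] rot [-1.799e+02  1.000e-01  8.230e+01] w 91.4
 turn [-0.1   0.06  0.03]  shift in target axes [-250.5 -161.4    1.5]  in current axes [-250.4 -161.5    2.1]
```

```bash
python3 -m creep '{"offset":[[-0.045,-0.03,0],[-0.05,-0.033,0],[-0.05,-0.033,0],[-0.05,-0.033,0],[-0.05,-0.032,0]],"rotation":[[0,0,0],[0,0,0],[0,0,0],[0,0,0],[0,0,0]]}';python3 -m creep '{"offset":[[0,0,0],[0,0,0]],"rotation":[[0,0,0],[0,0,0]]}'; python3 -c "
from h import *
wz('w6',0,0,640,300)
go(443,-112,47,82.3)"
```

```text
time_s: 18.15
ee_pos: [442.9, -175.7, 190.5]
ee_rot: [-179.9, 0.0, 82.4]
force: [0.6, -1.9, 0.5]
gripper_width: 91.0
time_s: 18.4
ee_pos: [444.8, -174.4, 190.8]
ee_rot: [180.0, -0.0, 82.3]
force: [0.5, 0.4, 0.5]
gripper_width: 91.6
scale 1.25
t 18.45 pos [ 445.3 -174.   190.8] rot [180.   -0.   82.3] w 91.5
 turn [ 0.   -0.01  0.04]  shift in target axes [ 61.2 -10.5 143.8]  in current axes [ 61.1 -10.5 143.8]
```

View pics/w6.png

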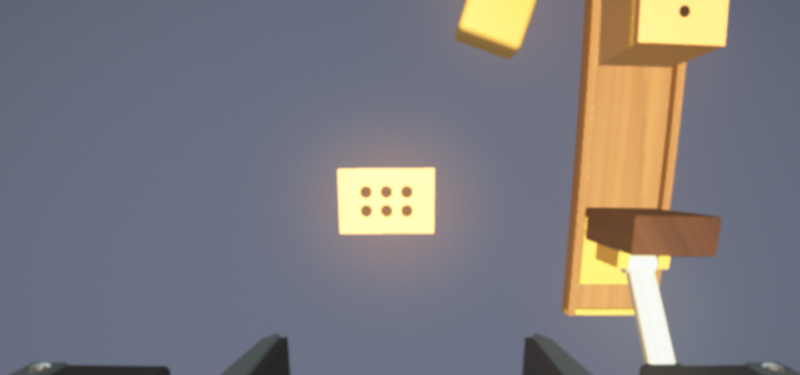

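```bash
python3 -c "
from h import *
q=fc('w6',90,[(337,168),(435,168),(435,234),(339,234)])
go(q[0],q[1],43,90+q[2])"
```

```text
fit [ 441.8 -110.9   -7.6] 0.74 rack-local [-172.2 -180.7]
t 18.45 pos [ 445.3 -174.   190.8] rot [180.   -0.   82.3] w 91.5
 turn [ 0.   -0.01 -0.04]  shift in target axes [ 62.1 -11.8 147.8]  in current axes [ 62.1 -11.9 147.8]
```

```bash
python3 -m creep '{"offset":[[0.035,-0.012,0],[0.027,0,0],[0,0,0.02],[0,0,0.035],[0,0,0]],"rotation":[[0,0,0],[0,0,0],[0,0,0],[0,0,0],[0,0,0]]}';python3 -c "
from h import *
go(441.8,-110.9,43,82.4)"
```

```text
time_s: 19.08
ee_pos: [440.0, -109.8, 134.0]
ee_rot: [-179.7, -0.0, 82.5]
force: [-0.7, -0.1, 0.1]
gripper_width: 91.4
t 19.07 pos [ 440.  -109.8  134. ] rot [-179.7   -0.    82.5] w 91.4
 turn [-0.33 -0.05  0.05]  shift in target axes [-0.9  2.  91. ]  in current axes [-1.   2.5 90.9]
```

```bash
python3 -m creep '{"offset":[[-0.001,0.001,0.03],[0,0,0.03],[0,0,0.03],[0,0,0],[0,0,0]],"rotation":[[0,0,0],[0,0,0],[0,0,0],[0,0,0],[0,0,0]]}';  python3 -m creep '{"offset":[[0,0,0],[0,0,0],[0,0,0],[0,0,0],[0,0,0]],"rotation":[[0,0,0],[0,0,0],[0,0,0],[0,0,0],[0,0,0]]}' 1 15; python3 -c "
from h import *
go(441.8,-110.9,43,82.4)"; python3 -m creep '{"offset":[[0,0,-0.02],[0,0,-0.04],[0,0,-0.04],[0,0,-0.035],[0,0,0]],"rotation":[[0,0,0],[0,0,0],[0,0,0],[0,0,0],[0,0,0]]}'; python3 -c "
from h import *
go(*rw(0,44.4),180,82.3)"
```

```text
time_s: 19.7
ee_pos: [443.6, -112.7, 47.4]
ee_rot: [179.8, 0.0, 82.3]
force: [-0.3, -0.2, -0.3]
gripper_width: 91.2
time_s: 20.32
ee_pos: [442.0, -112.6, 46.1]
ee_rot: [180.0, 0.0, 82.3]
force: [-0.5, 1.0, 2.2]
gripper_width: 54.2
t 20.32 pos [ 442.  -112.6   46.1] rot [180.    0.   82.3] w 54.2
 turn [ 0.01  0.   -0.1 ]  shift in target axes [ 1.7 -0.4  3.1]  in current axes [ 1.7 -0.4  3.1]
time_s: 20.95
ee_pos: [443.5, -113.0, 183.1]
ee_rot: [179.7, 0.0, 82.3]
force: [0.7, -0.2, -1.0]
gripper_width: 54.0
t 20.95 pos [ 443.5 -113.   183.1] rot [179.7   0.   82.3] w 54.0
 turn [ 0.33  0.04 -0.  ]  shift in target axes [227.  170.1   3.1]  in current axes [227.  170.1   3.9]
```

```bash
python3 -m creep '{"offset":[[0.04,0.03,0],[0.05,0.036,0],[0.05,0.038,0],[0.05,0.038,0],[0.035,0.028,0]],"rotation":[[0,0,0],[0,0,0],[0,0,0],[0,0,0],[0,0,0]]}'; python3 -m creep '{"offset":[[0,0,0],[0,0,0],[0,0,0]],"rotation":[[0,0,0],[0,0,0],[0,0,0]]}'; python3 -c "
from h import *
go(*rw(0,42.7),180,82.3)"
```

```text
time_s: 21.58
ee_pos: [640.7, 89.2, 178.1]
ee_rot: [-179.8, 0.0, 82.4]
force: [0.2, -0.4, -1.0]
gripper_width: 54.0
time_s: 21.95
ee_pos: [639.0, 86.1, 180.4]
ee_rot: [-179.9, 0.0, 82.2]
force: [0.1, -0.1, -1.6]
gripper_width: 54.2
t 21.95 pos [639.   86.1 180.4] rot [-179.9    0.    82.2] w 54.2
 turn [-0.09  0.04 -0.07]  shift in target axes [1.8 3.1 0.4]  in current axes [1.8 3.1 0.4]
```

```bash
python3 -m creep '{"offset":[[0.0015,0.003,0],[0,0,0.02],[0,0,0.03],[0,0,0.03],[0,0,0.025]],"rotation":[[0,0,0],[0,0,0],[0,0,0],[0,0,0],[0,0,0]]}'; python3 -m creep '{"offset":[[0,0,0]],"rotation":[[0,0,0]]}'; python3 -c "
from h import *
wz('s7',220,160,380,350,cam='side')
go(*rw(0,42.7),54,82.3)"
```

```text
time_s: 22.58
ee_pos: [643.0, 87.7, 75.2]
ee_rot: [-180.0, -0.0, 82.3]
force: [-0.6, -0.2, -1.2]
gripper_width: 53.9
time_s: 22.7
ee_pos: [641.7, 87.6, 74.3]
ee_rot: [-179.8, 0.1, 82.3]
force: [-0.2, 0.1, -1.2]
gripper_width: 53.9
scale 3.1578947368421053
t 22.75 pos [643.1  87.8  75.9] rot [-180.     0.    82.3] w 53.8
 turn [-0.04  0.01 -0.03]  shift in target axes [-0.5 -0.7 21.9]  in current axes [-0.5 -0.7 21.9]
```

View pics/s7.png

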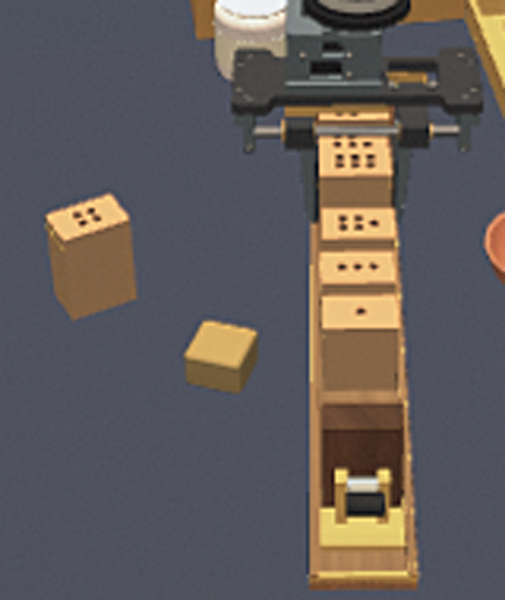

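```bash
python3 -m creep '{"offset":[[0,-0.0005,0.008],[0,0,0.008],[0,0,0.005],[0,0,0.001],[0,0,0]],"rotation":[[0,0,0],[0,0,0],[0,0,0],[0,0,0],[0,0,0]]}';  python3 -m creep '{"offset":[[0,0,0],[0,0,0],[0,0,0]],"rotation":[[0,0,0],[0,0,0],[0,0,0]]}';python3 -m creep '{"offset":[[0,0,0],[0,0,0],[0,0,-0.02],[0,0,-0.05],[0,0,-0.05]],"rotation":[[0,0,0],[0,0,0],[0,0,0],[0,0,0],[0,0,0]]}' 0; python3 -c "
from h import *
go(*rw(0,-84),180,82.3)"
```

```text
time_s: 23.38
ee_pos: [642.8, 88.3, 54.1]
ee_rot: [180.0, 0.0, 82.3]
force: [-0.7, 0.2, -0.2]
gripper_width: 54.1
time_s: 23.75
ee_pos: [642.9, 88.3, 54.1]
ee_rot: [180.0, -0.0, 82.3]
force: [-1.1, -0.0, 1.8]
gripper_width: 53.6
time_s: 24.38
ee_pos: [642.7, 88.3, 174.9]
ee_rot: [-180.0, 0.0, 82.3]
force: [0.4, -0.0, 0.6]
gripper_width: 91.2
t 24.38 pos [642.7  88.3 174.9] rot [-180.     0.    82.3] w 91.2
 turn [-0.04  0.01 -0.  ]  shift in target axes [-127.6   -0.2   -5.1]  in current axes [-127.6   -0.2   -5.1]
```

```bash
python3 -m creep '{"offset":[[-0.03,0,0],[-0.045,0,0],[-0.04,0,0],[-0.013,0,0],[0,0,0]],"rotation":[[0,0,0],[0,0,0],[0,0,0],[0,0,0],[0,0,0]]}'; python3 -c "
from h import *
wz('w8')
go(*rw(0,-33.7),45,82.3)"
```

```text
time_s: 25.0
ee_pos: [625.8, -38.8, 174.0]
ee_rot: [180.0, -0.0, 82.2]
force: [-0.0, -0.3, -0.4]
gripper_width: 91.2
scale 2.0
t 25.05 pos [625.9 -37.9 174. ] rot [ 1.80e+02 -1.00e-01  8.23e+01] w 91.4
 turn [ 0.01 -0.05 -0.02]  shift in target axes [ 50.   -0.5 129. ]  in current axes [ 49.9  -0.5 129. ]
```

View pics/w8.png

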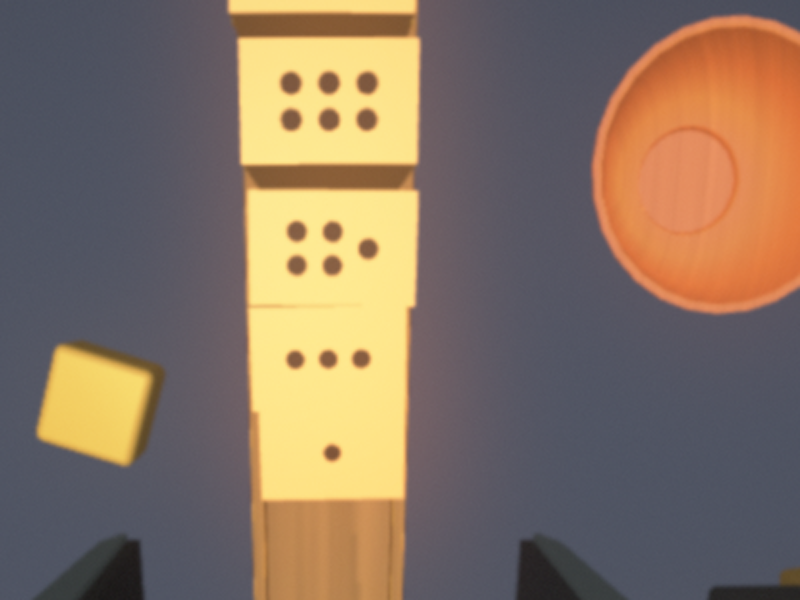

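```bash
python3 -c "
from h import *
q=fc('w8',72,[(249,307),(409,307),(406,411),(252,411)],8)
fc('w8',84,[(247,190),(418,190),(415,306),(247,306)],8)
fc('w8',90,[(238,38),(420,38),(418,164),(241,164)],8)
go(*rw(-1,rl(q)[1]),42,82.3)"
```

```text
fit [631.9  10.8  -7.7] 0.51 rack-local [ -0.  -34.6]
fit [637.8  47.1  -7.8] 0.59 rack-local [0.9 2.2]
fit [642.8  90.1  -7.6] 0.42 rack-local [ 0.1 45.4]
t 25.05 pos [625.9 -37.9 174. ] rot [ 1.80e+02 -1.00e-01  8.23e+01] w 91.4
 turn [ 0.01 -0.05 -0.02]  shift in target axes [ 49.1  -1.5 132. ]  in current axes [ 49.   -1.5 132. ]
```

```bash
python3 -m creep '{"offset":[[0.029,-0.0005,0],[0.02,0,0],[0,0,0.04],[0,0,0.05],[0,0,0.04]],"rotation":[[0,0,0],[0,0,0],[0,0,0],[0,0,0],[0,0,0]]}'; python3 -m creep '{"offset":[[0,0,0],[0,0,0]],"rotation":[[0,0,0],[0,0,0]]}';python3 -c "
from h import *
go(*rw(0,-34.2),42,82.3)"
```

```text
time_s: 25.68
ee_pos: [631.4, 11.7, 42.2]
ee_rot: [-180.0, 0.0, 82.4]
force: [0.8, 0.1, 0.8]
gripper_width: 91.3
time_s: 25.92
ee_pos: [633.2, 10.8, 45.5]
ee_rot: [179.8, -0.0, 82.4]
force: [0.2, -0.3, 0.1]
gripper_width: 91.3
t 25.93 pos [633.2  10.8  45.5] rot [179.8  -0.   82.4] w 91.3
 turn [ 0.16 -0.03  0.05]  shift in target axes [ 0.2 -1.2  3.5]  in current axes [ 0.2 -1.2  3.5]
```

```bash
python3 -m creep '{"offset":[[0,0,0],[0,0,0],[0,0,0],[0,0,0],[0,0,0]],"rotation":[[0,0,0],[0,0,0],[0,0,0],[0,0,0],[0,0,0]]}' 1 10;python3 -m creep '{"offset":[[0,0,0],[-0.008,0,0],[-0.014,0,0],[-0.014,0,0],[-0.012,0,0]],"rotation":[[0,0,0],[0,0,0],[0,0,0],[0,0,0],[0,0,0]]}'; python3 -m creep '{"offset":[[0,0,0],[0,0,0],[0,0,-0.04],[0,0,-0.05],[0,0,-0.05]],"rotation":[[0,0,0],[0,0,0],[0,0,0],[0,0,0],[0,0,0]]}' 0;python3 -c "
from h import *
go(435,35,180,82.3)"
```

```text
time_s: 26.55
ee_pos: [631.8, 10.0, 44.3]
ee_rot: [180.0, -0.0, 82.3]
force: [-0.9, -0.2, 2.1]
gripper_width: 54.2
time_s: 27.18
ee_pos: [625.4, -38.5, 44.3]
ee_rot: [180.0, -0.0, 82.2]
force: [-0.4, 5.6, 6.3]
gripper_width: 54.1
time_s: 27.8
ee_pos: [624.8, -37.4, 184.7]
ee_rot: [-179.9, 0.0, 82.3]
force: [0.5, 0.2, -0.4]
gripper_width: 91.3
t 27.8 pos [624.8 -37.4 184.7] rot [-179.9    0.    82.3] w 91.3
 turn [-0.09  0.04  0.03]  shift in target axes [  46.3 -197.8    4.7]  in current axes [  46.5 -197.8    5. ]
```

```bash
python3 -m creep '{"offset":[[0.01,-0.04,0],[0.015,-0.05,0],[0.015,-0.05,0],[0.005,-0.045,0],[0,-0.012,0]],"rotation":[[0,0,0],[0,0,0],[0,0,0],[0,0,0],[0,0,0]]}';python3 -m creep '{"offset":[[0,0,0],[0,0,0]],"rotation":[[0,0,0],[0,0,0]]}'; python3 -c "
from h import *
wz('w9',0,0,640,300)
go(440,100,40,110)"
```

```text
time_s: 28.42
ee_pos: [433.2, 34.0, 183.7]
ee_rot: [-179.9, 0.0, 82.4]
force: [0.4, 0.0, -0.1]
gripper_width: 91.2
time_s: 28.68
ee_pos: [437.6, 33.3, 184.0]
ee_rot: [179.9, 0.0, 82.3]
force: [-0.1, -0.1, -0.3]
gripper_width: 91.3
scale 1.25
t 28.73 pos [437.5  33.3 183.9] rot [180.    0.   82.3] w 90.8
 turn [ 4.000e-02  2.000e-02 -2.772e+01]  shift in target axes [ 61.9  25.2 143.9]  in current axes [ 66.5  -6.6 143.9]
```

View pics/w9.png

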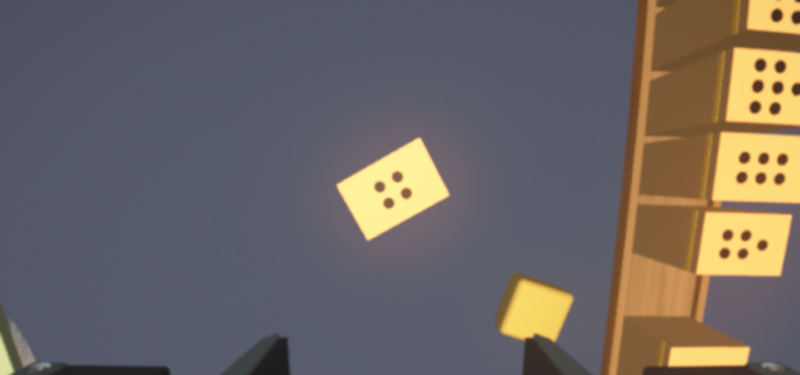

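```bash
python3 -c "
from h import *
q=fc('w9',78,[(337,185),(420,138),(450,195),(367,241)])
go(q[0],q[1],38,90+q[2])"
```

```text
fit [439.2 102.3  20.9] 0.45 rack-local [-203.3   30.2]
t 28.73 pos [437.5  33.3 183.9] rot [180.    0.   82.3] w 90.8
 turn [ 4.00e-02  2.00e-02 -2.86e+01]  shift in target axes [ 63.9  26.2 145.9]  in current axes [ 68.6  -7.7 145.9]
```

```bash
python3 -m creep '{"offset":[[0.035,-0.0075,0],[0.0335,0,0],[0,0,0.02],[0,0,0.02],[0,0,0]],"rotation":[[0,0,0],[0,0,-9.5],[0,0,-9.5],[0,0,-9.6],[0,0,0]]}';python3 -m creep '{"offset":[[0,0,0],[0,0,0]],"rotation":[[0,0,0],[0,0,0]]}';python3 -c "
from h import *
go(439.2,102.3,38,110.9)"
```

```text
time_s: 29.35
ee_pos: [437.7, 102.2, 142.6]
ee_rot: [-179.8, -0.0, 110.8]
force: [-0.6, -0.1, -0.3]
gripper_width: 91.4
time_s: 29.6
ee_pos: [438.7, 102.4, 144.7]
ee_rot: [179.9, 0.0, 110.8]
force: [-0.6, -0.3, 0.4]
gripper_width: 91.2
t 29.6 pos [438.7 102.4 144.7] rot [179.9   0.  110.8] w 91.2
 turn [ 0.1   0.02 -0.1 ]  shift in target axes [ -0.2   0.4 106.7]  in current axes [ -0.2   0.2 106.7]
```

```bash
python3 -m creep '{"offset":[[0,0,0.03],[0,0,0.04],[0,0,0.035],[0,0,0],[0,0,0]],"rotation":[[0,0,0],[0,0,0],[0,0,0],[0,0,0],[0,0,0]]}';  python3 -m creep '{"offset":[[0,0,0],[0,0,0],[0,0,0],[0,0,0],[0,0,0]],"rotation":[[0,0,0],[0,0,0],[0,0,0],[0,0,0],[0,0,0]]}' 1 15; python3 -c "
from h import *
go(439.2,102.3,38,110.9)"; python3 -m creep '{"offset":[[0,0,-0.02],[0,0,-0.04],[0,0,-0.04],[0,0,-0.035],[0,0,0]],"rotation":[[0,0,0],[0,0,0],[0,0,0],[0,0,0],[0,0,0]]}'; python3 -c "
from h import *
go(*rw(0,-40.3),175,82.3)"
```

```text
time_s: 30.22
ee_pos: [439.2, 102.6, 40.3]
ee_rot: [179.8, 0.0, 110.9]
force: [-0.2, 0.4, -0.2]
gripper_width: 91.5
time_s: 30.85
ee_pos: [438.3, 102.5, 39.2]
ee_rot: [179.9, 0.0, 110.9]
force: [-0.1, 0.2, 1.8]
gripper_width: 53.9
t 30.85 pos [438.3 102.5  39.2] rot [179.9   0.  110.9] w 53.9
 turn [0.05 0.01 0.  ]  shift in target axes [-0.5  0.8  1.2]  in current axes [-0.5  0.8  1.2]
time_s: 31.48
ee_pos: [439.3, 102.7, 176.0]
ee_rot: [179.7, 0.1, 110.9]
force: [0.2, 0.6, -1.6]
gripper_width: 53.7
t 31.48 pos [439.3 102.7 176. ] rot [1.797e+02 1.000e-01 1.109e+02] w 53.7
 turn [ 0.32 -0.03 28.6 ]  shift in target axes [-71.  203.2   1. ]  in current axes [-159.6  144.4    1.9]
```

```bash
python3 -m creep '{"offset":[[0,0,0],[0,0,0],[0,0,0],[-0.02,0.04,0],[-0.02,0.05,0]],"rotation":[[0,0,9.5],[0,0,9.5],[0,0,9.6],[0,0,0],[0,0,0]]}'; python3 -m creep '{"offset":[[-0.02,0.05,0],[-0.01,0.045,0],[0,0.018,0],[0,0,0],[0,0,0]],"rotation":[[0,0,0],[0,0,0],[0,0,0],[0,0,0],[0,0,0]]}'; python3 -c "
from h import *
wz('s10',220,160,380,350,cam='side')
go(*rw(0,-40),175,82.3)"
```

```text
time_s: 32.1
ee_pos: [520.9, 50.4, 172.1]
ee_rot: [-179.8, 0.0, 82.4]
force: [0.2, 0.7, -1.2]
gripper_width: 53.9
time_s: 32.72
ee_pos: [628.0, 6.1, 172.5]
ee_rot: [-179.8, 0.0, 82.3]
force: [-0.1, -0.1, -1.4]
gripper_width: 54.2
scale 3.1578947368421053
t 32.77 pos [628.1   6.2 173.1] rot [-179.9    0.    82.3] w 53.6
 turn [-0.14  0.01  0.02]  shift in target axes [-0.3  3.2 -1.9]  in current axes [-0.3  3.2 -1.9]
```

View pics/s10.png

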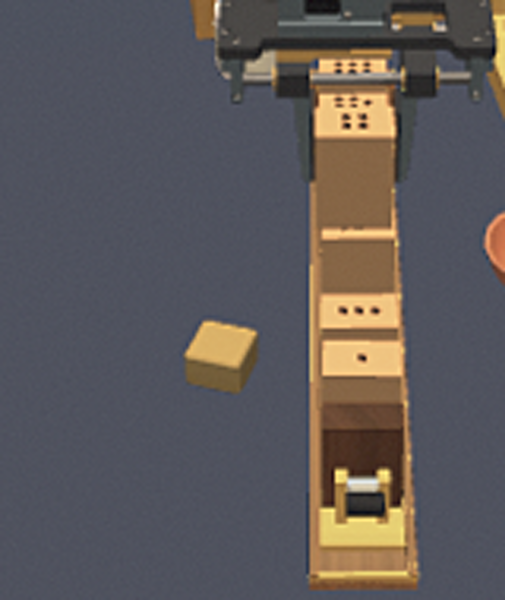

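```bash
python3 -m creep '{"offset":[[-0.0003,0.003,0],[0,0,0.02],[0,0,0.03],[0,0,0.03],[0,0,0.025]],"rotation":[[0,0,0],[0,0,0],[0,0,0],[0,0,0],[0,0,0]]}'; python3 -m creep '{"offset":[[0,0,0],[0,0,0]],"rotation":[[0,0,0],[0,0,0]]}'; python3 -c "
from h import *
go(*rw(0,-40),47,82.3)"
```

```text
time_s: 33.4
ee_pos: [632.1, 5.4, 68.3]
ee_rot: [-180.0, 0.0, 82.3]
force: [-0.6, -0.1, -1.5]
gripper_width: 54.1
time_s: 33.65
ee_pos: [633.4, 5.3, 70.3]
ee_rot: [179.9, -0.0, 82.3]
force: [-0.2, 0.5, -0.4]
gripper_width: 53.7
t 33.65 pos [633.4   5.3  70.3] rot [179.9  -0.   82.3] w 53.7
 turn [ 0.13 -0.02  0.01]  shift in target axes [-0.1 -2.1 23.3]  in current axes [-0.1 -2.2 23.3]
```

```bash
python3 -m creep '{"offset":[[0,-0.001,0.008],[0,0,0.008],[0,0,0.004],[0,0,0.001],[0,0,0]],"rotation":[[0,0,0],[0,0,0],[0,0,0],[0,0,0],[0,0,0]]}';  python3 -m creep '{"offset":[[0,0,0.001],[0,0,0],[0,0,0]],"rotation":[[0,0,0],[0,0,0],[0,0,0]]}'; python3 -c "
from h import *
go(*rw(0,-40),47,82.3)"
```

```text
time_s: 34.28
ee_pos: [631.7, 5.3, 48.0]
ee_rot: [180.0, -0.0, 82.3]
force: [-0.9, 0.3, -0.8]
gripper_width: 53.6
time_s: 34.65
ee_pos: [631.9, 5.3, 47.3]
ee_rot: [179.9, -0.0, 82.3]
force: [0.6, -0.0, -0.0]
gripper_width: 53.7
t 34.65 pos [631.9   5.3  47.3] rot [179.9  -0.   82.3] w 53.7
 turn [ 0.05 -0.01  0.  ]  shift in target axes [ 0.1 -0.7  0.3]  in current axes [ 0.1 -0.7  0.3]
```

```bash
python3 -m creep '{"offset":[[0,0,0],[0,0,0],[0,0,-0.03],[0,0,-0.05],[0,0,-0.05]],"rotation":[[0,0,0],[0,0,0],[0,0,0],[0,0,0],[0,0,0]]}' 0;  python3 -m creep '{"offset":[[-0.04,0,0],[-0.05,0,0],[-0.05,0,0],[-0.04,0,0],[0,0,0]],"rotation":[[0,0,0],[0,0,0],[0,0,0],[0,0,0],[0,0,0]]}'; python3 -c "
from h import *
wz('w11')
go(*rw(0,-198.5),50,82.3)"
```

```text
time_s: 35.28
ee_pos: [631.3, 5.3, 178.2]
ee_rot: [-180.0, 0.0, 82.3]
force: [1.4, 0.1, -0.7]
gripper_width: 91.3
time_s: 35.9
ee_pos: [606.9, -175.7, 176.9]
ee_rot: [-180.0, 0.0, 82.1]
force: [0.5, 0.1, 0.2]
gripper_width: 91.4
scale 2.0
t 35.95 pos [ 607.2 -174.   176.9] rot [-180.    -0.    82.2] w 91.4
 turn [-0.01 -0.03 -0.14]  shift in target axes [ 22.5  -0.2 126.9]  in current axes [ 22.5  -0.2 126.9]
```

View pics/w11.png

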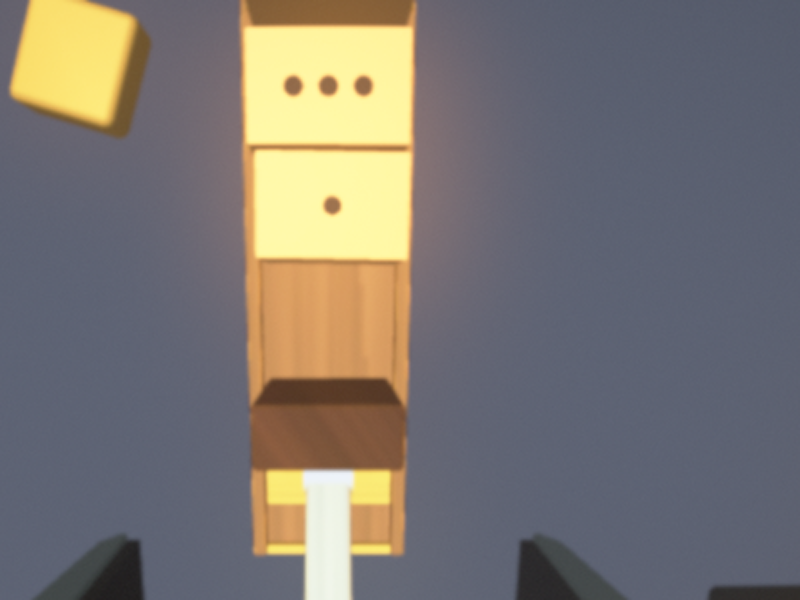

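```bash
python3 -c "
from h import *
for u,v in ((250,405),(404,405),(250,469),(404,469)): print(rl(pz('w11',u,v,90)))
for u,v in ((254,261),(408,261)): print(rl(pz('w11',u,v,68)))
go(*rw(0,-199.5),50,82.3)"
```

```text
[ -27.6 -187.8]
[  25.6 -187.9]
[ -28.3 -210.5]
[  26.2 -210.6]
[ -27.1 -139. ]
[  28.2 -139.1]
t 35.95 pos [ 607.2 -174.   176.9] rot [-180.    -0.    82.2] w 91.4
 turn [-0.01 -0.03 -0.14]  shift in target axes [ 21.5  -0.2 126.9]  in current axes [ 21.5  -0.2 126.9]
```

```bash
python3 -m creep '{"offset":[[0.0215,0,0],[0,0,0.025],[0,0,0.035],[0,0,0.035],[0,0,0.03]],"rotation":[[0,0,0],[0,0,0],[0,0,0],[0,0,0],[0,0,0]]}'; python3 -m creep '{"offset":[[0,0,0],[0,0,0]],"rotation":[[0,0,0],[0,0,0]]}'; python3 -c "
from h import *
go(*rw(0,-199.2),50,82.3)"
```

```text
time_s: 36.58
ee_pos: [610.5, -148.4, 50.9]
ee_rot: [-180.0, -0.1, 82.5]
force: [0.3, 0.4, 0.5]
gripper_width: 91.1
time_s: 36.83
ee_pos: [611.5, -150.4, 53.2]
ee_rot: [179.9, -0.0, 82.4]
force: [0.2, -0.4, -0.0]
gripper_width: 91.5
t 36.83 pos [ 611.5 -150.4   53.2] rot [179.9  -0.   82.4] w 91.5
 turn [ 0.12 -0.    0.09]  shift in target axes [-2.1 -1.3  3.2]  in current axes [-2.1 -1.3  3.2]
```

```bash
python3 -m creep '{"offset":[[-0.002,-0.001,0],[0,0,0],[0,0,0],[0,0,0],[0,0,0]],"rotation":[[0,0,0],[0,0,0],[0,0,0],[0,0,0],[0,0,0]]}' 1 25; python3 -m creep '{"offset":[[0.01,0,0],[0.015,0,0],[0.013,0,0],[0.006,0,0],[0.006,0,0]],"rotation":[[0,0,0],[0,0,0],[0,0,0],[0,0,0],[0,0,0]]}';  python3 -c "
from h import *
go(*rw(0,-110),53,82.3)"
```

```text
time_s: 37.45
ee_pos: [609.2, -153.8, 52.2]
ee_rot: [180.0, -0.0, 82.3]
force: [-0.4, -0.4, 1.1]
gripper_width: 54.2
time_s: 38.08
ee_pos: [616.2, -103.8, 52.2]
ee_rot: [180.0, 0.0, 82.3]
force: [0.7, -6.0, 3.2]
gripper_width: 53.9
t 38.08 pos [ 616.2 -103.8   52.2] rot [180.    0.   82.3] w 53.9
 turn [0.05 0.04 0.02]  shift in target axes [40.3  0.3 -0.8]  in current axes [40.3  0.3 -0.8]
```

```bash
python3 -m creep '{"offset":[[0.006,0,0],[0.006,0,0],[0.006,0,0],[0.006,0,0],[0.005,0,0]],"rotation":[[0,0,0],[0,0,0],[0,0,0],[0,0,0],[0,0,0]]}';  python3 -m creep '{"offset":[[0,0,0]],"rotation":[[0,0,0]]}'; python3 -c "
from h import *
wz('s12',220,160,380,350,cam='side')
go(*rw(0,-110),53,82.3)"
```

```text
time_s: 38.7
ee_pos: [619.9, -76.4, 52.2]
ee_rot: [179.9, 0.1, 82.3]
force: [0.8, -8.1, 3.5]
gripper_width: 53.8
time_s: 38.83
ee_pos: [620.0, -75.7, 52.2]
ee_rot: [179.9, 0.0, 82.3]
force: [0.9, -5.4, 2.5]
gripper_width: 53.8
scale 3.1578947368421053
t 38.88 pos [620.  -75.7  52.2] rot [179.9   0.   82.3] w 53.8
 turn [ 0.05  0.03 -0.  ]  shift in target axes [11.9  0.2 -0.8]  in current axes [11.9  0.2 -0.8]
```

View pics/s12.png

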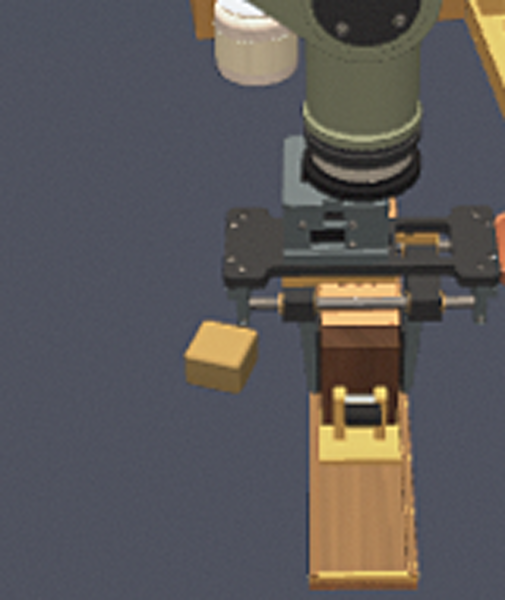

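```bash
python3 -m creep '{"offset":[[0.003,0,0],[0.003,0,0],[0.002,0,0],[0.001,0,0]],"rotation":[[0,0,0],[0,0,0],[0,0,0],[0,0,0]]}';  python3 -m creep '{"offset":[[0.001,0,0],[0.001,0,0]],"rotation":[[0,0,0],[0,0,0]]}'; python3 -m creep '{"offset":[[0.001,0,0],[0.001,0,0]],"rotation":[[0,0,0],[0,0,0]]}'; python3 -c "
from h import *
go(*rw(0,-110),53,82.3)"
```

```text
time_s: 39.38
ee_pos: [621.1, -68.1, 52.2]
ee_rot: [179.9, 0.1, 82.3]
force: [0.2, -11.3, 3.0]
gripper_width: 53.7
time_s: 39.62
ee_pos: [621.1, -67.8, 52.2]
ee_rot: [179.9, 0.3, 82.3]
force: [-0.6, -15.7, 3.4]
gripper_width: 53.7
time_s: 39.88
ee_pos: [621.2, -67.5, 52.2]
ee_rot: [179.9, 0.5, 82.4]
force: [-1.8, -20.9, 3.5]
gripper_width: 54.3
t 39.88 pos [621.2 -67.5  52.2] rot [179.9   0.5  82.4] w 54.3
 turn [0.06 0.46 0.06]  shift in target axes [ 3.7  0.2 -0.8]  in current axes [ 3.7  0.2 -0.8]
```

```bash
python3 -m creep '{"offset":[[-0.001,0,0],[-0.001,0,0],[0,0,0]],"rotation":[[0,0,0],[0,0,0],[0,0,0]]}';  python3 -m creep '{"offset":[[0,0,0],[0,0,0],[0,0,-0.03],[0,0,-0.05],[0,0,-0.05]],"rotation":[[0,0,0],[0,0,0],[0,0,0],[0,0,0],[0,0,0]]}' 0;  python3 -m creep '{"offset":[[0,0,-0.02],[0,0,0],[0,0,0]],"rotation":[[0,0,0],[0,0,0],[0,0,0]]}';python3 -c "
from h import *
wz('w13')
go(*rw(0,-110),53,82.3)"
```

```text
time_s: 40.25
ee_pos: [621.2, -67.6, 52.2]
ee_rot: [179.9, 0.3, 82.3]
force: [-0.8, -12.1, 2.5]
gripper_width: 54.0
time_s: 40.88
ee_pos: [620.3, -63.1, 182.2]
ee_rot: [-179.8, -0.1, 82.3]
force: [-0.2, -0.7, -0.4]
gripper_width: 91.0
time_s: 41.25
ee_pos: [620.1, -63.8, 200.1]
ee_rot: [-179.8, -0.0, 82.3]
force: [0.5, 0.2, -0.7]
gripper_width: 91.2
scale 2.0
t 41.3 pos [620.1 -63.9 199.8] rot [-179.8   -0.    82.3] w 91.5
 turn [-0.23 -0.03  0.02]  shift in target axes [  0.2   1.8 146.8]  in current axes [  0.2   2.4 146.8]
```

View pics/w13.png

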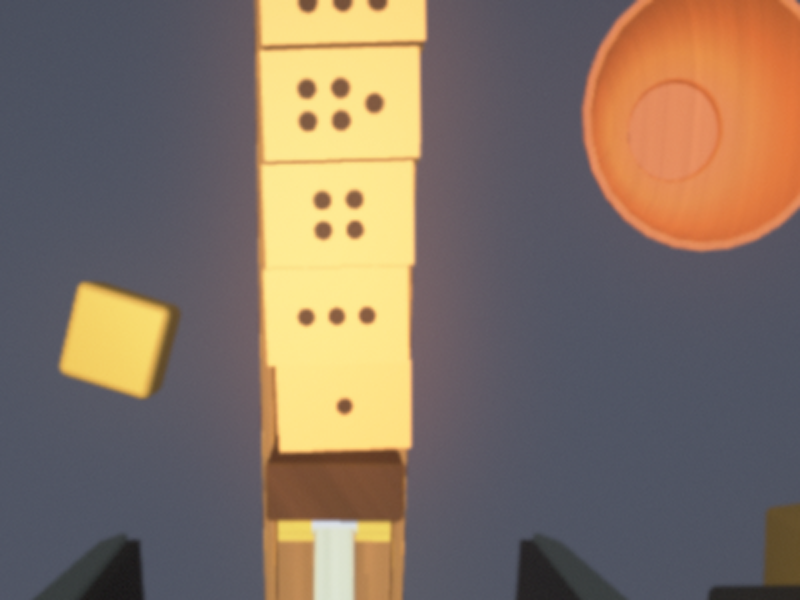

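```bash
python3 -m creep '{"offset":[[0.04,0,0],[0.05,0,0],[0.05,0,0],[0.03,0,0],[0,0,0]],"rotation":[[0,0,0],[0,0,0],[0,0,0],[0,0,0],[0,0,0]]}';  python3 -m creep '{"offset":[[0,0,0],[0,0,0]],"rotation":[[0,0,0],[0,0,0]]}';python3 -c "
from h import *
wz('w14',230,0,460,300)
q=[(278,453),(411,448)]
print([rl(pz('w13',u,v,68)) for u,v in q],[rl(pz('w13',u,v,90)) for u,v in ((268,460),(403,460),(268,520),(403,520))])
fc('w13',60,[(276,366),(411,364),(411,448),(279,453)],8)
fc('w13',78,[(262,162),(416,158),(414,264),(263,267)],8)
"
```

```text
time_s: 41.92
ee_pos: [643.2, 106.2, 199.9]
ee_rot: [-179.8, 0.0, 82.5]
force: [1.2, -1.1, 0.4]
gripper_width: 91.1
time_s: 42.18
ee_pos: [643.7, 102.7, 201.5]
ee_rot: [-180.0, 0.0, 82.2]
force: [0.8, -0.1, -0.5]
gripper_width: 91.2
scale 2.0
[array([ -23.9, -101.8]), array([ 30.9, -99.5])] [array([-26.2, -99.8]), array([ 25.6, -99.6]), array([ -26.7, -123.9]), array([  26.3, -123.7])]
fit [628.7 -37.8  -6.2] 0.53 rack-local [  3.3 -83.2]
fit [636.   35.8  -6.6] 0.72 rack-local [ 0.6 -9.3]
```

View pics/w14.png

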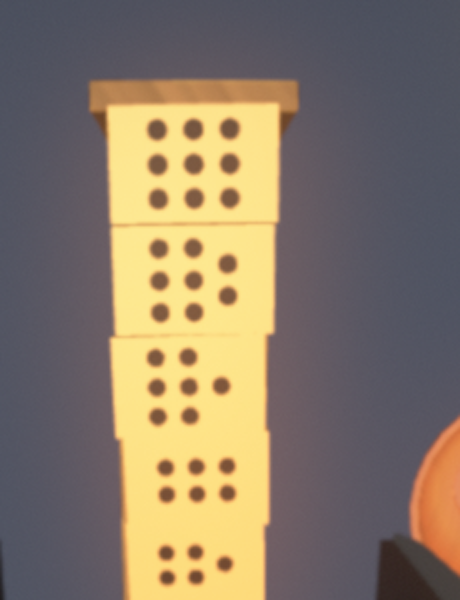

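```bash
python3 -m creep '{"offset":[[0.045,0,0],[0.045,0,0],[0.004,0,0],[0,0,0.04],[0,0,0.05]],"rotation":[[0,0,0],[0,0,0],[0,0,0],[0,0,0],[0,0,0]]}';  python3 -m creep '{"offset":[[0,0,0.04],[0,0,0],[0,0,0]],"rotation":[[0,0,0],[0,0,0],[0,0,0]]}';python3 -c "
from h import *
go(*rw(0,153.5),58,82.3)
"
```

```text
time_s: 42.85
ee_pos: [657.6, 196.0, 112.6]
ee_rot: [179.8, -0.1, 82.2]
force: [-0.0, -1.4, -0.7]
gripper_width: 91.1
time_s: 43.22
ee_pos: [657.9, 196.6, 73.9]
ee_rot: [179.8, -0.1, 82.2]
force: [-0.3, 0.4, 0.3]
gripper_width: 91.0
t 43.23 pos [657.9 196.6  73.9] rot [ 1.798e+02 -1.000e-01  8.220e+01] w 91.0
 turn [ 0.17 -0.06 -0.05]  shift in target axes [ 0.5 -0.8 15.9]  in current axes [ 0.5 -0.8 15.9]
```

```bash
python3 -m creep '{"offset":[[0,-0.0005,0.014],[0,0,0],[0,0,0],[0,0,0],[0,0,0]],"rotation":[[0,0,0],[0,0,0],[0,0,0],[0,0,0],[0,0,0]]}' 1 25;  python3 -m creep '{"offset":[[0.002,0,0],[0,0,0]],"rotation":[[0,0,0],[0,0,0]]}'; python3 -m creep '{"offset":[[-0.001,0,0],[0,0,0],[0,0,-0.025],[0,0,-0.05],[0,0,0]],"rotation":[[0,0,0],[0,0,0],[0,0,0],[0,0,0],[0,0,0]]}' 0;python3 -c "
from h import *
go(*rw(0,81.5),58,82.3)
"
```

```text
time_s: 43.85
ee_pos: [656.9, 197.3, 58.6]
ee_rot: [179.9, -0.0, 82.3]
force: [1.2, -0.1, 1.7]
gripper_width: 53.9
time_s: 44.1
ee_pos: [656.8, 198.4, 58.6]
ee_rot: [179.9, 0.1, 82.3]
force: [1.3, -4.9, 4.7]
gripper_width: 54.1
time_s: 44.72
ee_pos: [658.5, 199.5, 137.5]
ee_rot: [179.6, -0.2, 82.3]
force: [-0.1, 0.1, -0.5]
gripper_width: 91.4
t 44.73 pos [658.5 199.5 137.5] rot [179.6  -0.2  82.3] w 91.4
 turn [ 0.45 -0.25  0.01]  shift in target axes [-74.5  -1.   79.5]  in current axes [-74.8  -1.6  79.1]
```

```bash
python3 -m creep '{"offset":[[-0.04,0,0],[-0.034,0,0],[0,0,0.03],[0,0,0.045],[0,0,0]],"rotation":[[0,0,0],[0,0,0],[0,0,0],[0,0,0],[0,0,0]]}';  python3 -m creep '{"offset":[[0,0,0]],"rotation":[[0,0,0]]}';python3 -c "
from h import *
go(*rw(0,81.5),58,82.3)
"
```

```text
time_s: 45.35
ee_pos: [642.6, 124.5, 53.5]
ee_rot: [-179.4, 0.2, 82.3]
force: [0.1, -0.3, 0.2]
gripper_width: 91.4
time_s: 45.48
ee_pos: [646.9, 125.3, 58.7]
ee_rot: [179.9, -0.0, 82.3]
force: [0.7, -0.1, -0.3]
gripper_width: 91.3
t 45.48 pos [646.9 125.3  58.7] rot [179.9  -0.   82.3] w 91.3
 turn [ 0.05 -0.03  0.01]  shift in target axes [0.6 0.6 0.7]  in current axes [0.6 0.6 0.7]
```

```bash
python3 -m creep '{"offset":[[0,0,0],[0,0,0],[0,0,0],[0,0,0],[0,0,0]],"rotation":[[0,0,0],[0,0,0],[0,0,0],[0,0,0],[0,0,0]]}' 1 25;  python3 -m creep '{"offset":[[0.002,0,0],[0,0,0]],"rotation":[[0,0,0],[0,0,0]]}'; python3 -m creep '{"offset":[[-0.001,0,0],[0,0,0],[0,0,-0.025],[0,0,-0.05],[0,0,0]],"rotation":[[0,0,0],[0,0,0],[0,0,0],[0,0,0],[0,0,0]]}' 0;python3 -c "
from h import *
go(*rw(0,9.5),58,82.3)
"
```

```text
time_s: 46.1
ee_pos: [646.9, 124.9, 58.5]
ee_rot: [179.9, -0.0, 82.3]
force: [1.6, -1.0, 1.9]
gripper_width: 54.6
time_s: 46.35
ee_pos: [646.9, 126.2, 58.5]
ee_rot: [179.9, 0.1, 82.3]
force: [-0.3, -3.7, 4.7]
gripper_width: 54.3
time_s: 46.98
ee_pos: [648.9, 126.8, 137.2]
ee_rot: [179.5, -0.2, 82.3]
force: [-0.3, -0.4, -1.0]
gripper_width: 91.0
t 46.98 pos [648.9 126.8 137.2] rot [179.5  -0.2  82.3] w 91.0
 turn [ 0.45 -0.19  0.  ]  shift in target axes [-73.1  -1.2  79.2]  in current axes [-73.4  -1.9  78.9]
```

```bash
python3 -m creep '{"offset":[[-0.04,0,0],[-0.033,0,0],[0,0,0.03],[0,0,0.05],[0,0,0]],"rotation":[[0,0,0],[0,0,0],[0,0,0],[0,0,0],[0,0,0]]}';  python3 -m creep '{"offset":[[0,0,0]],"rotation":[[0,0,0]]}';python3 -m creep '{"offset":[[0,0,0],[0,0,0],[0,0,0],[0,0,0],[0,0,0]],"rotation":[[0,0,0],[0,0,0],[0,0,0],[0,0,0],[0,0,0]]}' 1 25;  python3 -m creep '{"offset":[[0.002,0,0],[0,0,0]],"rotation":[[0,0,0],[0,0,0]]}'; python3 -m creep '{"offset":[[-0.001,0,0],[0,0,0],[0,0,-0.025],[0,0,-0.05],[0,0,0]],"rotation":[[0,0,0],[0,0,0],[0,0,0],[0,0,0],[0,0,0]]}' 0;python3 -c "
from h import *
go(*rw(0,-62.2),42,82.3)
"
```

```text
time_s: 47.6
ee_pos: [632.6, 53.4, 48.3]
ee_rot: [-179.4, 0.1, 82.3]
force: [-0.3, -0.9, 1.1]
gripper_width: 91.4
time_s: 47.72
ee_pos: [637.3, 53.9, 53.7]
ee_rot: [179.9, -0.0, 82.3]
force: [-0.1, -0.1, 0.5]
gripper_width: 91.1
time_s: 48.35
ee_pos: [637.6, 53.5, 53.6]
ee_rot: [179.9, -0.0, 82.3]
force: [1.2, 0.2, 1.5]
gripper_width: 53.9
time_s: 48.6
ee_pos: [637.5, 54.7, 53.6]
ee_rot: [179.9, 0.1, 82.3]
force: [1.7, -4.4, 5.4]
gripper_width: 54.1
time_s: 49.22
ee_pos: [639.0, 55.3, 131.9]
ee_rot: [179.6, -0.1, 82.3]
force: [0.3, 0.5, 0.3]
gripper_width: 91.3
t 49.23 pos [639.   55.3 131.9] rot [ 1.796e+02 -1.000e-01  8.230e+01] w 91.3
 turn [ 0.42 -0.14  0.  ]  shift in target axes [-72.6  -1.   89.9]  in current axes [-72.8  -1.7  89.7]
```

```bash
python3 -m creep '{"offset":[[-0.04,-0.0005,0],[-0.032,0,0],[0,0,0.03],[0,0,0.045],[0,0,0.014]],"rotation":[[0,0,0],[0,0,0],[0,0,0],[0,0,0],[0,0,0]]}';  python3 -m creep '{"offset":[[0,0,0]],"rotation":[[0,0,0]]}';python3 -m creep '{"offset":[[0,0,0],[0,0,0],[0,0,0],[0,0,0],[0,0,0]],"rotation":[[0,0,0],[0,0,0],[0,0,0],[0,0,0],[0,0,0]]}' 1 25;  python3 -m creep '{"offset":[[0.002,0,0],[0,0,0]],"rotation":[[0,0,0],[0,0,0]]}'; python3 -m creep '{"offset":[[-0.001,0,0],[0,0,0],[0,0,-0.025],[0,0,-0.05],[0,0,-0.05]],"rotation":[[0,0,0],[0,0,0],[0,0,0],[0,0,0],[0,0,0]]}' 0;python3 -c "
from h import *
go(*rw(0,-115),160,82.3)
"
```

```text
time_s: 49.85
ee_pos: [623.6, -16.4, 35.2]
ee_rot: [-179.6, 0.0, 82.3]
force: [-1.0, -0.6, -0.4]
gripper_width: 90.9
time_s: 49.98
ee_pos: [625.8, -16.4, 37.8]
ee_rot: [-179.8, 0.0, 82.3]
force: [0.0, 0.2, 0.4]
gripper_width: 91.2
time_s: 50.6
ee_pos: [627.5, -16.9, 39.7]
ee_rot: [179.9, -0.0, 82.3]
force: [0.4, 0.4, 2.7]
gripper_width: 53.9
time_s: 50.85
ee_pos: [627.5, -15.6, 39.7]
ee_rot: [179.9, 0.1, 82.3]
force: [0.8, -4.5, 5.9]
gripper_width: 53.9
time_s: 51.48
ee_pos: [625.9, -15.3, 164.3]
ee_rot: [-179.9, -0.0, 82.3]
force: [0.5, 0.1, 1.3]
gripper_width: 91.3
t 51.48 pos [625.9 -15.3 164.3] rot [-179.9   -0.    82.3] w 91.3
 turn [-0.15 -0.03  0.01]  shift in target axes [-53.8   2.5   4.3]  in current axes [-53.8   2.5   4.3]
```

```bash
python3 -m creep '{"offset":[[-0.03,0.001,0],[-0.0225,0,0],[0,0,0.03],[0,0,0.045],[0,0,0.037]],"rotation":[[0,0,0],[0,0,0],[0,0,0],[0,0,0],[0,0,0]]}';  python3 -m creep '{"offset":[[0,0,0]],"rotation":[[0,0,0]]}';python3 -m creep '{"offset":[[0,0,0],[0,0,0],[0,0,0],[0,0,0],[0,0,0]],"rotation":[[0,0,0],[0,0,0],[0,0,0],[0,0,0],[0,0,0]]}' 1 25;  python3 -m creep '{"offset":[[0.002,0,0],[0.001,0,0],[0.001,0,0],[0,0,0]],"rotation":[[0,0,0],[0,0,0],[0,0,0],[0,0,0]]}'; python3 -m creep '{"offset":[[0.001,0,0],[0,0,0]],"rotation":[[0,0,0],[0,0,0]]}'
```

```text
time_s: 52.1
ee_pos: [619.0, -68.1, 49.1]
ee_rot: [-179.8, -0.0, 82.2]
force: [0.5, -0.6, -0.7]
gripper_width: 91.4
time_s: 52.22
ee_pos: [617.2, -67.8, 47.9]
ee_rot: [-179.4, -0.0, 82.3]
force: [-0.5, 0.3, 0.1]
gripper_width: 90.9
time_s: 52.85
ee_pos: [621.2, -68.0, 52.8]
ee_rot: [179.9, -0.0, 82.3]
force: [-0.1, -0.6, 4.0]
gripper_width: 53.7
time_s: 53.35
ee_pos: [621.4, -65.9, 52.7]
ee_rot: [179.9, 0.2, 82.3]
force: [-1.9, -6.3, 6.2]
gripper_width: 54.1
time_s: 53.6
ee_pos: [621.4, -65.8, 52.8]
ee_rot: [179.9, 0.2, 82.3]
force: [-2.2, -10.2, 5.0]
gripper_width: 53.8
```

```bash
python3 -m creep '{"offset":[[0.001,0,0],[0.001,0,0],[0,0,0]],"rotation":[[0,0,0],[0,0,0],[0,0,0]]}';python3 -m creep '{"offset":[[-0.001,0,0],[-0.001,0,0],[0,0,0]],"rotation":[[0,0,0],[0,0,0],[0,0,0]]}';  python3 -m creep '{"offset":[[0,0,0],[0,0,0],[0,0,-0.04],[0,0,-0.05],[0,0,-0.05]],"rotation":[[0,0,0],[0,0,0],[0,0,0],[0,0,0],[0,0,0]]}' 0;  python3 -m creep '{"offset":[[-0.01,0,0],[0,0,0],[0,0,0]],"rotation":[[0,0,0],[0,0,0],[0,0,0]]}';python3 -c "
from h import *
wz('w15',160,0,560,300)
go(*rw(0,-205),140,82.3)"
```

```text
time_s: 53.98
ee_pos: [621.4, -65.7, 52.8]
ee_rot: [179.9, 0.4, 82.4]
force: [-3.4, -15.5, 6.1]
gripper_width: 53.7
time_s: 54.35
ee_pos: [621.4, -65.8, 52.8]
ee_rot: [179.9, 0.3, 82.3]
force: [-1.1, -8.3, 4.9]
gripper_width: 53.9
time_s: 54.98
ee_pos: [621.1, -62.3, 192.8]
ee_rot: [-179.9, -0.0, 82.3]
force: [0.9, -0.1, -1.1]
gripper_width: 90.9
time_s: 55.35
ee_pos: [619.0, -72.5, 189.9]
ee_rot: [-179.8, -0.0, 82.3]
force: [0.4, 0.5, -0.5]
gripper_width: 91.5
scale 2.0
t 55.4 pos [619.2 -72.5 190. ] rot [-179.8   -0.    82.3] w 91.3
 turn [-0.2  -0.02  0.  ]  shift in target axes [-86.1   1.5  50. ]  in current axes [-86.1   1.7  50. ]
```

View pics/w15.png

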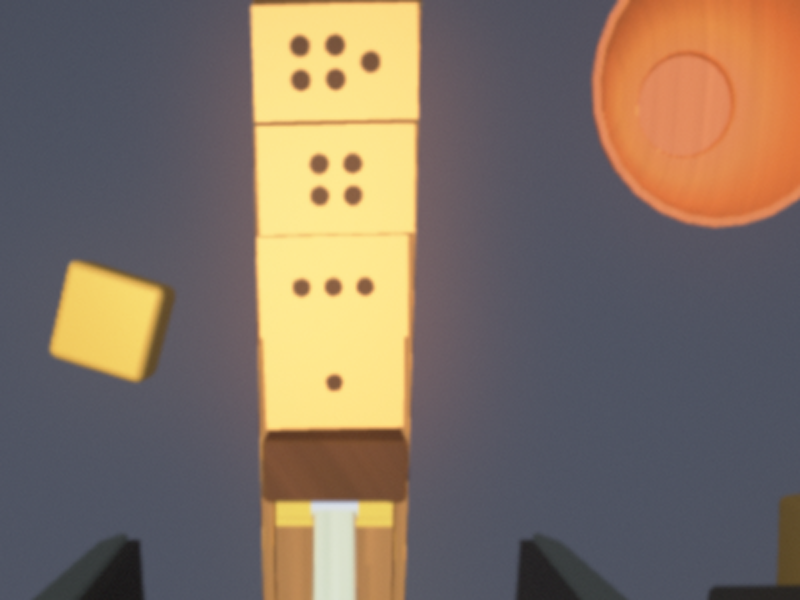

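```bash
python3 -c "
from h import *
for u,v in ((264,436),(408,436),(264,500),(408,500)): print(rl(pz('w15',u,v,90)))
fc('w15',60,[(261,338),(409,338),(404,429),(265,431)],8)
W=pickle.load(open('w1.pkl','rb'))
print(rl(at_z(W,(267/2.5+220,557/2.5+60),108)))
go(*rw(0,-204),140,82.3)
"; python3 -m creep '{"offset":[[-0.04,0.001,0],[-0.045,0,0],[0,0,0.03],[0,0,0.02],[0,0,0]],"rotation":[[0,0,0],[0,0,0],[0,0,0],[0,0,0],[0,0,0]]}' 1 30; python3 -m creep '{"offset":[[0,0,0],[0,0,0],[0,0,0]],"rotation":[[0,0,0],[0,0,0],[0,0,0]]}'; python3 -c "
from h import *
go(*rw(0,-204),115,82.3)
wz('s16',270,240,370,350,cam='side')"
```

```text
[-26.6 -97.3]
[ 26.3 -97.2]
[ -27.1 -121.8]
[  27.  -121.6]
fit [625.  -35.2  -7.2] 1.03 rack-local [ -0.7 -81.2]
[  -0.2 -102.1]
t 55.4 pos [619.2 -72.5 190. ] rot [-179.8   -0.    82.3] w 91.3
 turn [-0.2  -0.02  0.  ]  shift in target axes [-85.1   1.5  50. ]  in current axes [-85.1   1.7  50. ]
time_s: 56.02
ee_pos: [608.0, -156.7, 139.2]
ee_rot: [-179.7, -0.1, 82.3]
force: [0.5, -0.3, 0.0]
gripper_width: 44.2
time_s: 56.4
ee_pos: [610.0, -157.2, 142.8]
ee_rot: [179.9, 0.0, 82.3]
force: [1.5, -0.1, 0.7]
gripper_width: 13.8
t 56.4 pos [ 610.  -157.2  142.8] rot [179.9   0.   82.3] w 13.8
 turn [0.09 0.01 0.01]  shift in target axes [ 0.  -0.8 27.8]  in current axes [ 0.  -0.8 27.8]
scale 5.454545454545454
```

View pics/s16.png

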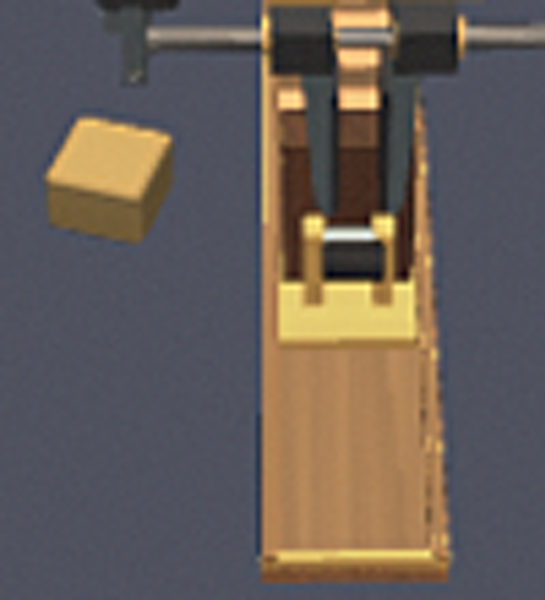

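```bash
python3 -m creep '{"offset":[[0,-0.0005,0],[0,0,0],[0,0,0.01],[0,0,0.01],[0,0,0.01]],"rotation":[[0,0,0],[0,0,0],[0,0,0],[0,0,0],[0,0,0]]}'; python3 -m creep '{"offset":[[0,0,0.01],[0,0,0.01],[0,0,0.01],[0,0,0.01],[0,0,0.01]],"rotation":[[0,0,0],[0,0,0],[0,0,0],[0,0,0],[0,0,0]]}'
```

```text
time_s: 57.08
ee_pos: [608.8, -157.1, 110.8]
ee_rot: [-179.9, -0.0, 82.3]
force: [0.7, -0.6, -0.5]
gripper_width: 0.5
time_s: 57.7
ee_pos: [609.0, -157.0, 61.1]
ee_rot: [-180.0, -0.0, 82.3]
force: [-0.2, -1.2, 1.3]
gripper_width: 0.6
```

```bash
python3 -m creep '{"offset":[[0,0,0.004],[0,0,0.003],[0,0,0.002],[0,0,0.002],[0,0,0]],"rotation":[[0,0,0],[0,0,0],[0,0,0],[0,0,0],[0,0,0]]}'; python3 -c "
from h import *
wz('s17',220,160,380,350,cam='side')"
```

```text
time_s: 58.32
ee_pos: [609.1, -157.1, 52.5]
ee_rot: [180.0, -0.0, 82.3]
force: [-2.7, 1.2, 7.3]
gripper_width: 0.7
scale 3.1578947368421053
```

View pics/s17.png

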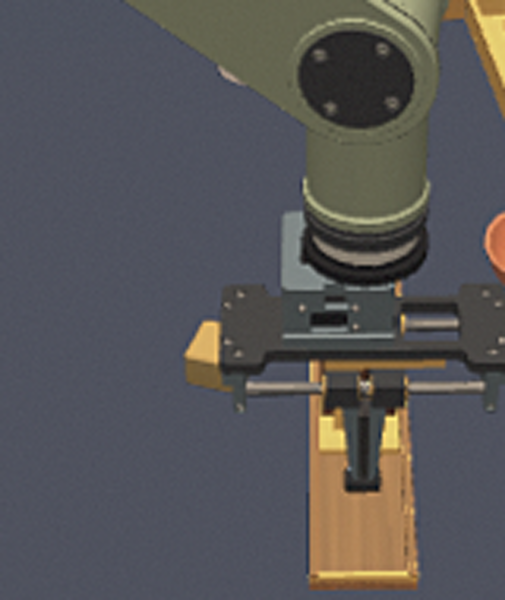

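Force is rising against the lower stop; press a little harder, then lift off.

```bash
python3 -m creep '{"offset":[[0,0,0.002],[0,0,0.002],[0,0,0]],"rotation":[[0,0,0],[0,0,0],[0,0,0]]}'; python3 -m creep '{"offset":[[0,0,-0.02],[0,0,-0.04],[0,0,-0.05],[0,0,-0.04],[0,0,0]],"rotation":[[0,0,0],[0,0,0],[0,0,0],[0,0,0],[0,0,0]]}'; python3 -m creep '{"offset":[[-0.03,-0.05,0],[-0.02,-0.05,0],[0,-0.05,0],[0,-0.05,0],[0,0,0]],"rotation":[[0,0,0],[0,0,0],[0,0,0],[0,0,0],[0,0,0]]}'; python3 -c "
from h import *
wz('s18',220,160,380,350,cam='side');wz('c18',190,170,460,340,cam='scene')"
```

```text
time_s: 58.75
ee_pos: [609.4, -157.2, 51.6]
ee_rot: [179.9, 0.0, 82.3]
force: [-6.7, 1.8, 22.9]
gripper_width: 0.2
time_s: 59.38
ee_pos: [611.3, -157.5, 201.2]
ee_rot: [179.5, 0.0, 82.3]
force: [1.2, 0.0, -0.3]
gripper_width: 0.7
time_s: 60.0
ee_pos: [400.4, -178.7, 195.9]
ee_rot: [-179.8, -0.1, 82.2]
force: [0.6, -0.4, -0.3]
gripper_width: 0.3
scale 3.1578947368421053
scale 2.962962962962963
```

View pics/s18.png

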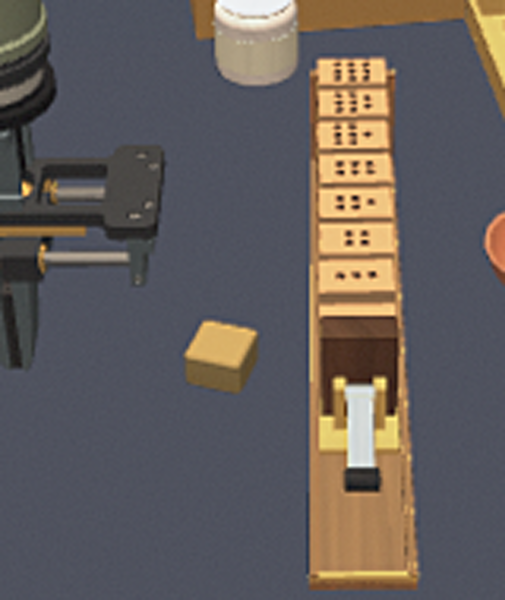

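View pics/c18.png

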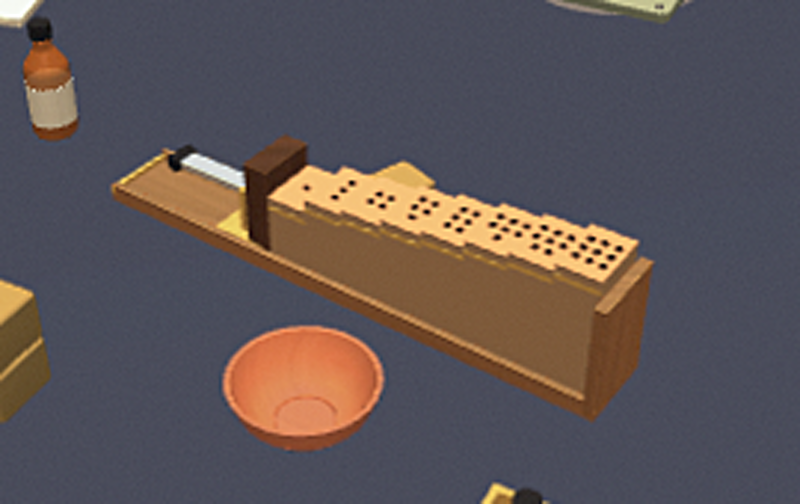

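```bash
python3 -c "
from h import *
wz('s19',0,0,640,480,cam='side')"
```

```text
scale 1.25
```

View pics/s19.png

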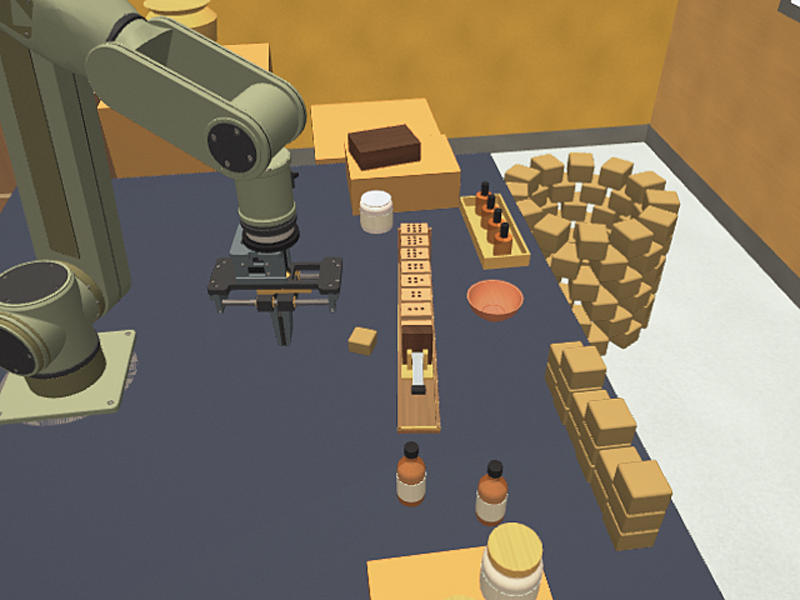

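No loose carton remains, and the bystanders look unmoved.

```bash
python3 -m creep '{"offset":[[0,0,0],[0,0,0]],"rotation":[[0,0,0],[0,0,0]]}'; python3 -c "
from workcell import env
print(env.state()['time_s'], env.job_done())"
```

```text
time_s: 60.4
ee_pos: [405.0, -180.0, 196.6]
ee_rot: [-180.0, -0.0, 82.3]
force: [0.0, -1.2, 0.1]
gripper_width: 0.5
the job is handed in; nothing more can be done
60.4 None
```

The three loose cartons (8, 6 and 4 dots) are in the rack and the job is handed in at 60.4 s. I saw no carton with 2 dots, so I took it as absent.

- **Making room:** I slid the stop back, then opened a gap for each carton by gripping its shorter neighbour and sliding it along the rack without lifting it.
- **Packing:** After the first push, the cartons stood 1–2° skewed and the row was about 2 mm long. I squared them up in pairs and pushed the stop home again, until it stopped moving under about 15 N.
- **Clamp:** I pressed the lever last, until it stopped moving under about 23 N.

**Last checks:** The pictures show the row upright in order 9-8-7-6-5-4-3-1 with no visible gaps, and the lever level. The stop's face measured 97 mm to -y of the rack origin, against 98 mm expected for a fully packed row, which is within camera accuracy. The soap, bottles, tin and bowl look unmoved, and nothing loose is left on the counter. I judged the lever angle only from that picture and the press force, and no check failed at the end.

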